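# Charge the capacitor feeder and set its rate

### The arm

A 6-joint arm with a two-finger parallel gripper is mounted at the origin on the work surface. World frame = base frame: x ahead of the robot, y to its left, z up, the work surface at z = 0. Lengths are in m, angles in degrees, forces in N, time in s.
With the tool pointing down it reaches from about 0.35 to 0.875 m from the base axis. Payload 4.2 kg.
Tool frame: the origin (TCP) lies midway between the tips of the shut fingers; the grasp point (between the pads) lies 19 mm behind it; x points along the fingers, y is the direction in which the jaws open and shut, and the axes are right-handed (so a half turn about x gives the same grasp; the last joint's range is limited). The gripper opens to 87 mm and grips with 3 to 60 N. Pads are 19 mm wide; open, the fingers measure 117 mm over their backs; the gripper's body (75 mm by 190 mm) begins 51 mm behind the grasp point.
Start: joints at [83.973, 22.042, 0.453, 0, -68.411, -14.817], TCP at [0.222, 0.584, 0.223] pointing down, gripper open.
Joint ranges: [-179.83, 179.83], [-69.29, 118.12], [-61.27, 80.66], [-181.25, 117.63], [-171.15, -9.14], [-177.46, 177.46]. Speed limits (degrees/s): [159.86, 159.86, 180, 180, 180, 180].

### API

Orientations are given as a 3x3 rotation matrix whose columns are the frame's x, y, z axes.
In Python, from station import r gives the robot as it stands.
- The arm moves only by the tool play_rows, never from a script. Its argument "plan" is a list that holds one entry, the list of rows, each a list of 6 numbers: the shift along the tool's x, y, z in cm, then the turn, a rotation vector about the tool's x, y, z in units of 10 degrees (1.0 is 10 degrees). A call has 1 to 5 rows; each row is the pose to reach, as a shift and turn from the pose commanded when the call began, along the tool's axes at that moment; what a row does not reach only later rows make up. A row lasts 1/8 s, in which the tool goes at most 62.5 mm and 10.7 degrees, less where a joint would pass 70% of its speed; a pose out of reach is approached as far as the arm can. A call with a gripper value outside its range is refused whole. "hand" is the opening, from 0 (shut) to 1 (fully open), set as the call begins (left out, the last holds). The fingers move at their own pace and stop on an object; the grip force is fixed at half the most. Time passes only in rows, so rows that repeat a pose let the fingers close. It gives the time, the measured TCP pose, the force and the opening at its end, in the units of the state.
- r.sense(): the state, without advancing time (a new reading comes with each control period).
- r.capture(name): name is "side" or "top"; returns (picture, depth): 420x560x3 uint8, blue, green, red; 420x560 float32, m along the optical axis (not along the pixel's ray), 0 where there is no reading.
- r.get_calibration(name): a dict with "vfov" (degrees; the focal length in pixels is half the picture's height over the tangent of half this angle, whatever the lens; pixels are square), "cx", "cy" (the principal point, pixels), "rvec" (rotation vector, rad) and "tvec" (3), from world to camera coordinates, as OpenCV has them. Camera axes: x right, y down, z forward; pixel columns grow to the right and rows downward; lengths in m; the calibration is good to about 2 mm. A picture is of the moment at which its call begins. get_calibration takes no time and is no camera call.
- r.finish_job(): hands the job in, once; it reports no verdict.
The state is a dict: "time_s": time; "joints": joint angles; "joint_velocities": joint speeds; "effort": joint torques, N m; "tcp_pos": TCP position; "ee_rot": TCP orientation; "wrist_force": force on the tool from outside, world axes, zero at the start; "moment": the same for the moment, N m; "gripper_width": opening from 0.0 (shut) to 1.0 (fully open).
Only numpy, scipy, OpenCV 4.12 (cv2) and the standard library are available. Lean on these libraries where they do the work, as an engineer would, in place of code of your own. Each camera call takes 0.05 s, during which the arm holds its last target.

### The job

The grey box-shaped film capacitors lying on the blue mat have passed inspection: turn the feed dial down to 0 to stop the feeder, and collect them all in the black tray with the three already there. Then pick up the tray and tip the whole lot out into the steel hopper; only when all are in the hopper, set the dial to 6, and leave the empty tray standing level on the mat. The round can capacitor, the jar and the brush stay where they are.

Things in the scene. Friction and masses are not known exactly. Their poses are not given: they have to be found in the camera images.
- tray: black plastic tray, open in front, 160 mm long (x) x 106 mm wide (y), 160 g. Origin at the centre of its underside, z up; x points to the open front edge over which it pours. Walls 30 mm high and 3 mm thick on three sides, floor 3 mm thick; the last 35 mm of the floor rises gently to the front edge. Starts on the mat with its front roughly towards +y. At its back stands a bow handle
- tray_grip (a point): middle of the handle's crossbar, 79 mm behind the tray's origin and 76 mm above its underside. The bar runs 84 mm along the tray's y, is 12 mm thick (x) and 18 mm high, top at 85 mm, with 64 mm free between its two uprights; grip it firmly (60 N or more) from above, fingers closing along the tray's x
- tray_lip (a point): middle of the tray's open front edge, 80 mm ahead of its origin, 9 mm above its underside
- hopper_mouth (a point): centre of the open mouth of the feeder's steel hopper, at rim height, 150 mm above the table; x and y along the mouth's sides as the feeder's, z up. The mouth is 200 mm (x) x 180 mm (y) inside; inside, three sides slope at 45 degrees and the +x side is upright, down to a floor 80 mm below the rim
- feeder: the feeder: steel hopper on a grey drive unit, fixed to the table, 206 mm (x) x 186 mm (y) x 150 mm high; origin under its centre on the table; an outlet trough 80 mm long runs out from it towards +x. The capacitors slide on hopper and tray at slopes over about 20 degrees
- dial (a joint): feed dial, black bar knob with a white pointer, rad, grows clockwise seen from above: 0 at mark 0, 4.712 at mark 10, 0.4712 per mark (mark 6 at 2.827). Light to turn (0.03 N m), stays where left, end stops at both ends. Starts between 1.5 and 4.5. Scale on the controller's top: 11 unlettered marks over 270 degrees; 0, 5 and 10 long and thick, the rest short; 5 points away from the robot
- dial_grip (a point): on the dial's upright axis at gripping height, 7 mm below the top of its bar; the bar is 42 mm long, 14 mm wide, 32 mm high. The point turns with the dial: its x axis lies along the bar and the white pointer is at its -x end. The controller is a fixed grey box 120 x 140 x 55 mm on the mat
- mat: blue bench mat, 440 mm (x) x 600 mm (y) x 3 mm, fixed; origin at the centre of its underside
- can: bystander: round aluminium can capacitor standing upright on the mat among the film capacitors, 25 mm across, 42 mm high; origin at the centre of its underside. Not of this lot
- jar: bystander: closed amber jar, 52 mm across, 60 mm high, on the table; origin at the centre of its underside
- brush: bystander: black-handled brush 170 mm long lying on the mat's right edge; origin under its middle
- cap1: film capacitor: grey plastic box 30 x 22 x 16 mm (x, y, z), 18 g, two thin 5 mm wire leads (look only) out of its -y side; origin at its centre. Starts lying on the mat on its broad side; may be absent
- cap2: film capacitor: grey plastic box 30 x 22 x 16 mm (x, y, z), 18 g, two thin 5 mm wire leads (look only) out of its -y side; origin at its centre. Starts lying on the mat on its broad side; may be absent
- cap3: film capacitor: grey plastic box 30 x 22 x 16 mm (x, y, z), 18 g, two thin 5 mm wire leads (look only) out of its -y side; origin at its centre. Starts lying on the mat on its broad side; may be absent
- cap4: film capacitor: grey plastic box 30 x 22 x 16 mm (x, y, z), 18 g, two thin 5 mm wire leads (look only) out of its -y side; origin at its centre. Starts lying on the mat on its broad side; may be absent
- cap5: film capacitor: grey plastic box 30 x 22 x 16 mm (x, y, z), 18 g, two thin 5 mm wire leads (look only) out of its -y side; origin at its centre. Starts lying on the mat on its broad side; may be absent
- cap6: film capacitor: grey plastic box 30 x 22 x 16 mm (x, y, z), 18 g, two thin 5 mm wire leads (look only) out of its -y side; origin at its centre. Starts lying on the mat on its broad side; may be absent
- cap7: film capacitor: grey plastic box 30 x 22 x 16 mm (x, y, z), 18 g, two thin 5 mm wire leads (look only) out of its -y side; origin at its centre. Starts lying on the mat on its broad side; may be absent
- cap8: film capacitor: grey plastic box 30 x 22 x 16 mm (x, y, z), 18 g, two thin 5 mm wire leads (look only) out of its -y side; origin at its centre. Starts lying in the tray
- cap9: film capacitor: grey plastic box 30 x 22 x 16 mm (x, y, z), 18 g, two thin 5 mm wire leads (look only) out of its -y side; origin at its centre. Starts lying in the tray
- cap10: film capacitor: grey plastic box 30 x 22 x 16 mm (x, y, z), 18 g, two thin 5 mm wire leads (look only) out of its -y side; origin at its centre. Starts lying in the tray

How it is judged:
By the outcome, as a careful person would: the job done as asked, in the order asked, and still so for the second after the job is handed in, with the robot touching nothing.
Of cap1, cap2, cap3, cap4, cap5, cap6, cap7 only 3 to 5 are there at a start; the rules pass over those that are not, and their reading is None.
At some moment in a run one of cap1, cap2, cap3, cap4, cap5, cap6, cap7 may be knocked a few centimetres aside while the robot is not near it.
It also fails if it takes over 210 s, if anything falls off the work surface, if the arm or the gripper's body presses on something with over 40 N, if the wrist force passes 120 N, or if a joint passes its speed limit or range.

## Working session

There is one attempt and no reset: what is moved stays moved. The work goes in short steps, Python scripts to look and compute and a tool call to move; the robot and the scene stay as the last step left them, time stands still between calls to the robot, and variables do not carry over. Pictures are saved under pics/ and viewed, and the job is handed in when it is done.

Besides the shell and the picture viewer there is one more tool, called after "Request:" by a JSON object that holds its "method" and its "body". play_rows: Moves the arm, as the interface text tells. Its arguments: {"type":"object","properties":{"plan":{"type":"array","items":{"type":"array","items":{"type":"array","items":{"type":"number"}}}},"hand":{"type":"number"}},"required":["plan"]}

```bash
ls; mkdir -p pics; python3 - <<'E'
from station import r
import cv2
s=r.sense();print(s)
for n in("top","side"):
    im,d=r.capture(n);cv2.imwrite(f"pics/{n}0.png",im);print(n,r.get_calibration(n),(d==0).mean())
E
```

```text
pics
{'time_s': 0.0, 'joints': array([ 8.39724547e+01,  2.20901686e+01,  3.81138995e-01, -2.98787328e-02,
       -6.84109468e+01, -1.48148178e+01]), 'joint_velocities': array([ 0.06785328,  0.05958421, -0.04509578, -0.05380169, -0.02560641,
        0.09893347]), 'effort': array([-2.24278010e-04, -3.90665531e+01,  1.87409627e+01,  4.21977416e+00,
        1.10139116e-02, -1.91401318e-04]), 'tcp_pos': array([0.22215599, 0.58354857, 0.22147283]), 'ee_rot': array([[-7.02094861e-04, -3.55977088e-01, -9.34494419e-01],
       [-2.03144194e-03, -9.34492214e-01,  3.55977774e-01],
       [-9.99997690e-01,  2.14830133e-03, -6.70446063e-05]]), 'wrist_force': array([0.26484137, 0.51390764, 0.50858434]), 'moment': array([ 0.05003473, -0.05528285, -0.03101809]), 'gripper_width': 1.001211405639225}
top {'vfov': 50.28121419519703, 'cx': 287.3030305397708, 'cy': 213.84467249479343, 'rvec': array([ 2.19359106, -2.17415022,  0.04805717]), 'tvec': array([-0.10383852,  0.52958656,  1.18865009])} 0.004102891156462585
side {'vfov': 45.504514653339655, 'cx': 280.6565478856211, 'cy': 208.97450240254346, 'rvec': array([ 2.04864792, -0.49845179,  0.27852262]), 'tvec': array([-0.51664594,  0.1646672 ,  1.14807116])} 0.004026360544217687
```

View pics/top0.png

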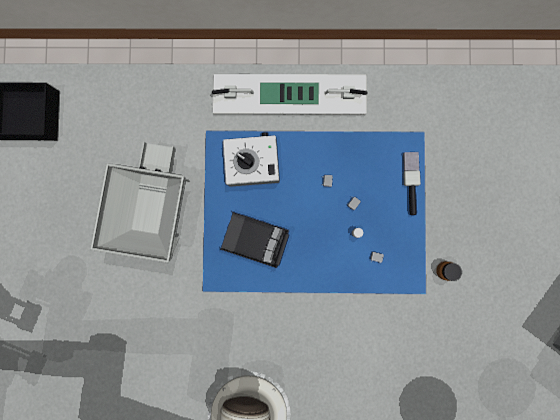

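View pics/side0.png

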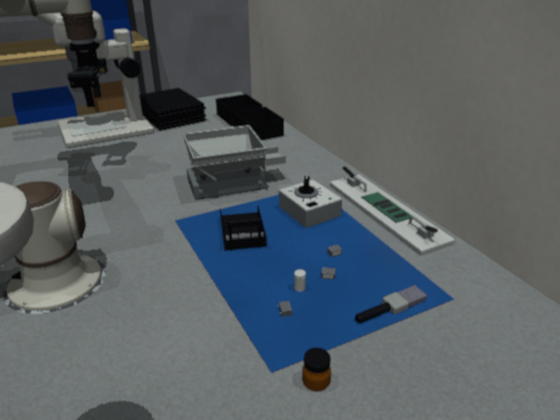

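```bash
cat > h.py <<'E'
import numpy as np,cv2
from station import r
def cal(n):
    c=r.get_calibration(n);f=210/np.tan(np.radians(c['vfov']/2))
    K=np.array([[f,0,c['cx']],[0,f,c['cy']],[0,0,1]]);R=cv2.Rodrigues(c['rvec'])[0];return K,R,np.array(c['tvec']).reshape(3)
def plane(n,uv,z):
    K,R,t=cal(n);uv=np.atleast_2d(uv).astype(float)
    d=np.c_[uv,np.ones(len(uv))]@np.linalg.inv(K).T@R;o=-R.T@t
    return o+d*((z-o[2])/d[:,2])[:,None]
def cloud(n,d):
    K,R,t=cal(n);v,u=np.mgrid[:420,:560];p=np.stack([(u-K[0,2])/K[0,0],(v-K[1,2])/K[0,0],np.ones_like(u)],-1)*d[...,None]
    return (p-t)@R
def proj(n,P):
    K,R,t=cal(n);q=(np.atleast_2d(P)@R.T+t)@K.T;return q[:,:2]/q[:,2:]
def shot(n,name,box=None):
    im,d=r.capture(n)
    if box:
        a,b,c,e=box;o=im[b:e,a:c];s=min(800/(c-a),600/(e-b));o=cv2.resize(o,None,fx=s,fy=s,interpolation=cv2.INTER_CUBIC)
    else:o=im
    cv2.imwrite(f"pics/{name}.png",o);return im,d
E
python3 - <<'E'
from h import *
im,d=shot("top","t1",(200,125,440,300))
P=cloud("top",d)
# distort check: mat corners
hsv=cv2.cvtColor(im,cv2.COLOR_BGR2HSV)
print(np.round(plane("top",[[207,131],[424,132],[425,293],[203,291]],.003),3))
for uv in [(328,181),(354,203),(377,257),(357,232),(246,160),(150,200),(255,220),(450,270)]:
    print(uv,np.round(P[uv[1],uv[0]],4))
np.save("P0.npy",P);cv2.imwrite("pics/t1raw.png",im)
E
```

```text
[[ 0.758  0.124  0.003]
 [ 0.758 -0.471  0.003]
 [ 0.322 -0.469  0.003]
 [ 0.321  0.126  0.003]]
(328, 181) [ 0.6193 -0.2076  0.0212]
(354, 203) [ 0.5611 -0.278   0.0159]
(377, 257) [ 0.4175 -0.3381  0.0218]
(357, 232) [ 0.4827 -0.2817  0.0465]
(246, 160) [0.6595 0.0043 0.106 ]
(150, 200) [0.5602 0.2554 0.0688]
(255, 220) [ 5.138e-01 -1.110e-02  4.000e-04]
(450, 270) [ 0.3877 -0.5163  0.0621]
```

View pics/t1.png

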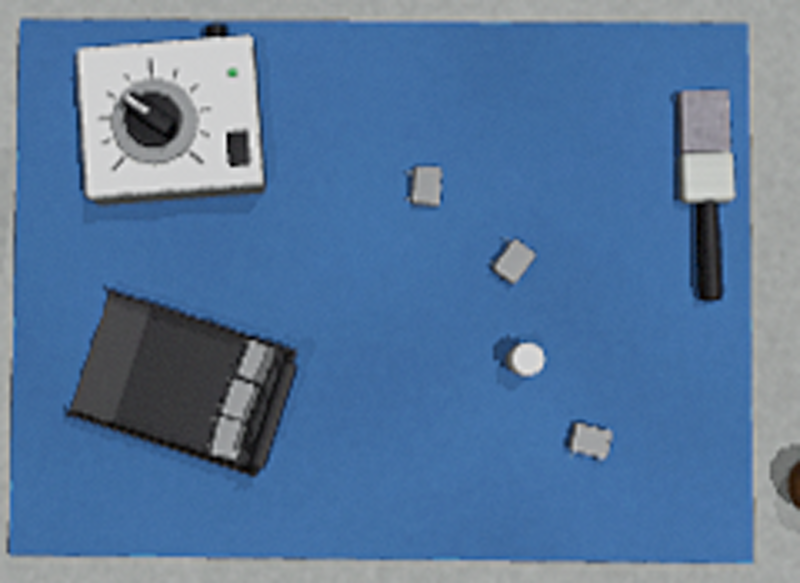

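```bash
python3 - <<'E'
from h import *
im,d=shot("top","t2",(218,128,284,190))
im2,d2=shot("side","s2",(175,120,355,255))
P=np.load("P0.npy")
# controller box: heights
sub=P[130:192,215:290]
z=sub[...,2]
print(np.percentile(z,[5,50,95,99,100]).round(4))
m=(z>.05)&(z<.068)
print("box top med z",np.median(z[m]))
w=cv2.inRange(im,(150,150,150),(255,255,255));w[:, :215]=0;w[:,290:]=0;w[:130]=0;w[195:]=0
c=max(cv2.findContours(w,0,2)[0],key=cv2.contourArea);rc=cv2.minAreaRect(c);b=cv2.boxPoints(rc);print(b.round(1),plane("top",b,.058).round(4))
hi=(z>.075);ys,xs=np.nonzero(hi);print(len(ys),sub[hi].mean(0).round(4),np.median(sub[hi],0).round(4))
for y in range(150,172): print(y,(z[y-130,235-215:260-215]*1000).round().astype(int))
E
```

```text
[0.0014 0.0559 0.0709 0.1041 1.2163]
box top med z 0.06025262392763127
[[222.4 139.2]
 [275.  135. ]
 [278.6 179.5]
 [225.9 183.7]] [[ 0.7229  0.0725  0.058 ]
 [ 0.7349 -0.0657  0.058 ]
 [ 0.6175 -0.0763  0.058 ]
 [ 0.6054  0.0611  0.058 ]]
151 [ 0.6424 -0.0048  0.2069] [0.6603 0.0052 0.1024]
150 [58 61 62 61 68 66 65 64 66 64 70 68 66 68 66 63 61 64 69 60 59 62 58 62
 62]
151 [59 61 64 64 65 67 66 68 66 69 64 68 68 62 63 67 64 65 63 69 57 60 56 59
 65]
152 [ 61  58  66  67 105 105  65  66  66  72  74  73  75  63  65  67  67  65
  66  69  62  60  57  60  58]
153 [ 60  64  67 104 103 104 104  77  73  75  73  74  73  73  74  72  67  66
  64  65  65  68  58  61  61]
154 [ 67  63  67 103 105 105 103 103  97  73  73  75  75  70  73  71  73  68
  67  69  66  68  67  60  64]
155 [ 68  65 101 102 105 103 101 104 102 105  73  70  76  73  72  72  72  74
  66  66  64  68  66  63  60]
156 [ 62  68 102 102 104 104 106 109 103 105 105 100  73  74  75  69  71  74
  64  65  65  67  65  63  56]
157 [ 66  66  66 102 103 101 101 104 103 103 102 104 100  72  76  71  72  72
  73  65  65  70  65  67  60]

[... 672 characters left out ...]
 62   68   65   58]
164 [ 62  65  64  61  73  71  72  73  71  75  72  75  79  95 105 102  91  79
  70  66  70  64  64  65  57]
165 [63 65 69 68 73 73 66 74 76 75 68 70 71 71 87 89 85 70 69 65 66 68 61 64
 58]
166 [65 62 64 68 62 73 75 72 75 72 76 74 77 72 70 76 71 67 63 68 65 65 68 55
 61]
167 [65 62 65 60 65 70 76 74 72 76 75 75 76 73 73 76 66 62 68 68 67 63 66 58
 63]
168 [58 64 63 65 63 67 61 67 71 73 71 73 74 71 61 65 66 66 65 64 66 59 56 64
 60]
169 [56 66 61 63 61 67 64 65 69 66 68 64 65 63 67 63 63 65 63 67 65 61 60 61
 61]
170 [62 62 64 71 68 62 67 61 62 68 68 63 65 69 68 69 64 69 64 65 60 63 65 62
 64]
171 [61 61 60 58 68 66 66 66 61 66 67 63 64 64 64 65 64 69 60 59 62 61 58 62
 62]
```

View pics/t2.png

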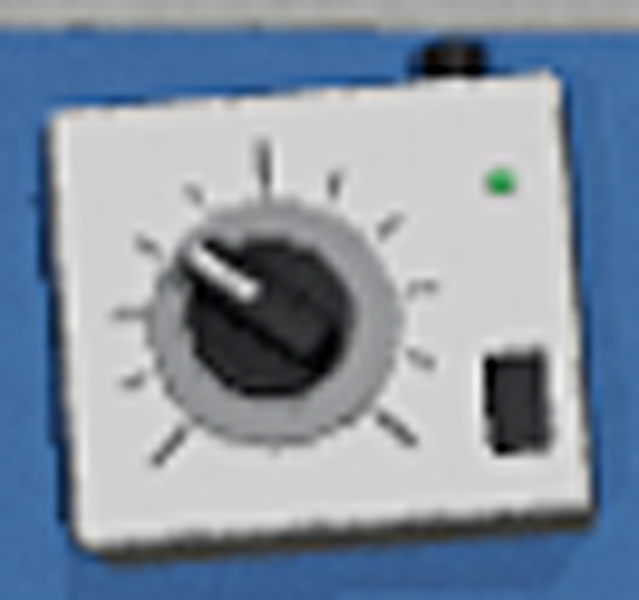

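View pics/s2.png

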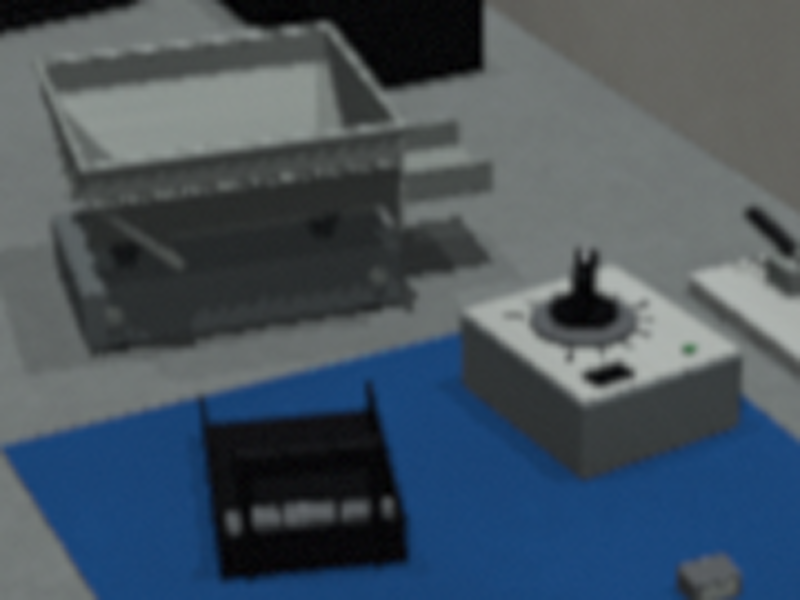

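```bash
python3 - <<'E'
from h import *
ds=[r.capture("top")[1] for _ in range(2)]
im,d3=r.capture("top");P=cloud("top",np.median(np.stack(ds+[d3]),0).astype(float));np.save("P0.npy",P)
def ob(m,name):
    q=P[m];xy=q[:,:2];rc=cv2.minAreaRect(xy.astype(np.float32));print(name,len(q),"mean",q.mean(0).round(4),"rect",np.round(rc[0],4),np.round(rc[1],4),round(rc[2],1))
    c=xy-xy.mean(0);w,v=np.linalg.eigh(c.T@c);print("  axis deg",np.degrees(np.arctan2(v[1,1],v[0,1])))
X,Y,Z=P[...,0],P[...,1],P[...,2]
ob((Z>.092)&(Z<.115)&(X>.6)&(X<.72)&(abs(Y)<.08),"dial")
T=(X>.36)&(X<.56)&(Y>-.13)&(Y<.12)
ob(T&(Z>.075)&(Z<.1),"bar")
ob(T&(Z>.026)&(Z<.045),"rim")
ob((Z>.14)&(Z<.16)&(X>.3)&(X<.8)&(Y>.1)&(Y<.5),"hoprim")
# caps
hsv=cv2.cvtColor(im,cv2.COLOR_BGR2HSV)
mat=(X>.33)&(X<.75)&(Y>-.46)&(Y<.12)
g=(mat&(hsv[...,1]<60)&(im.min(2)>80)).astype(np.uint8)
n,l,st,ce=cv2.connectedComponentsWithStats(g)
for i in range(1,n):
    if st[i,4]>25:
        c=cv2.findContours((l==i).astype(np.uint8),0,2)[0][0];rc=cv2.minAreaRect(c)
        print(i,st[i],ce[i].round(1),"z",round(float(np.median(Z[l==i])),4),plane("top",ce[i],.019).round(4),"px rect",np.round(rc[1],1),round(rc[2],1))
E
```

```text
dial 97 mean [0.6644 0.0087 0.1025] rect [0.6647 0.0086] [0.0405 0.0137] 56.6
  axis deg 55.852111360274456
bar 156 mean [ 0.4383 -0.0872  0.0891] rect [ 0.4385 -0.0872] [0.0112 0.0825] 72.1
  axis deg 162.1567479784328
rim 168 mean [ 0.4589 -0.0178  0.0332] rect [ 0.462  -0.0125] [0.1587 0.1059] 72.5
  axis deg 153.81540638525627
hoprim 1024 mean [0.5254 0.2711 0.1504] rect [0.5243 0.2601] [0.1932 0.2118] 81.2
  axis deg 169.47631185338074
3 [ 223  135   56   50 2181] [250.2 159.4] z 0.0601 [[0.6768 0.0024 0.019 ]] px rect [45.7 53.8] 85.6
4 [404 152  17  34 498] [411.6 168.5] z 0.023 [[ 0.6549 -0.4318  0.019 ]] px rect [33.8 15.4] 86.1
5 [322 175  11  12  94] [327.6 180.4] z 0.0205 [[ 0.6214 -0.2066  0.019 ]] px rect [ 9.2 11.3] 6.3
6 [348 197  13  13  94] [353.9 203. ] z 0.0206 [[ 0.5608 -0.2772  0.019 ]] px rect [ 8.2 11. ] 36.9
7 [271 227  11  13  93] [276.2 233. ] z 0.0231 [[ 0.4788 -0.0701  0.019 ]] px rect [ 8.5 11. ] 20.6
8 [353 228  10  10  85] [357.6 232.4] z 0.0465 [[ 0.4823 -0.2871  0.019 ]] px rect [9. 9.] 90.0
9 [262 238  15  25 195] [269.4 250.5] z 0.0233 [[ 0.4319 -0.0524  0.019 ]] px rect [10.8 23.4] 16.4
10 [371 252  13  11  99] [376.9 256.8] z 0.0202 [[ 0.4179 -0.3384  0.019 ]] px rect [11.4  8.5] 14.0
```

```bash
cat >> h.py <<'E'
from scipy.spatial.transform import Rotation as Ro
def down(yaw):
    a=np.radians(yaw);x=np.array([0,0,-1.]);y=np.array([np.cos(a),np.sin(a),0]);return np.stack([x,y,np.cross(x,y)],1)
def go(pos,Rt):
    s=r.sense();R0=s['ee_rot'];dp=R0.T@(np.array(pos)-s['tcp_pos'])*100
    rv=Ro.from_matrix(R0.T@Rt).as_rotvec(degrees=True)/10
    n=max(np.linalg.norm(dp)/6.25,np.linalg.norm(rv)/1.07)
    print("t",round(s['time_s'],2),"tcp",s['tcp_pos'].round(4),"yawy",np.degrees(np.arctan2(R0[1,1],R0[0,1])).round(1),"F",s['wrist_force'].round(1),"w",round(s['gripper_width'],3),"j",s['joints'].round(1))
    print("ROW",dp.round(2),rv.round(2),"rows>=",round(n,1))
E
python3 -c "
from h import *
go([.6644,.0087,.2],down(145.9))"
```

```text
t 0.4 tcp [0.2223 0.584  0.2224] yawy -110.8 F [ 0.2 -0.2  0.9] w 1.0 j [ 84.   22.1   0.4  -0.  -68.4 -14.8]
ROW [  2.25  38.03 -61.79] [10.33 -0.   -0.  ] rows>= 11.6
```

Request:
{"method": "play_rows", "body": {"plan": [[[0,3,-5,0.9,0,0],[0,6,-10,1.8,0,0],[0,9,-15,2.7,0,0],[0,12,-20,3.6,0,0],[0,15,-25,4.5,0,0]]], "hand": 0.5}}

```text
time_s: 1.02
tcp_pos: [0.4035, 0.3535, 0.2229]
ee_rot: [[0.0, -0.914, -0.405], [0.001, -0.405, 0.914], [-1.0, -0.001, 0.0]]
wrist_force: [0.7, 0.5, 0.1]
gripper_width: 0.541
```

```bash
python3 -c "
from h import *
go([.6644,.0087,.2],down(145.9))"
```

```text
t 1.02 tcp [0.4035 0.3535 0.2229] yawy -156.1 F [0.7 0.5 0.1] w 0.541 j [ 58.6  13.4 -12.    0.  -64.6 -34.7]
ROW [  2.28  -9.89 -42.09] [5.8 0.  0. ] rows>= 6.9
```

Request:
{"method": "play_rows", "body": {"plan": [[[0.4,-1.4,-6,0.9,0,0],[0.8,-2.8,-12,1.8,0,0],[1.2,-4.2,-18,2.7,0,0],[1.6,-5.6,-24,3.6,0,0],[2,-7,-30,4.5,0,0]]]}}

```text
time_s: 1.65
tcp_pos: [0.5904, 0.1082, 0.2027]
ee_rot: [[0.001, -0.933, 0.36], [0.0, 0.36, 0.933], [-1.0, -0.001, 0.001]]
wrist_force: [0.3, 0.5, -0.1]
gripper_width: 0.501
```

```bash
python3 -c "
from h import *
go([.6644,.0087,.12],down(145.9))"
```

```text
t 1.65 tcp [0.5904 0.1082 0.2027] yawy 158.9 F [ 0.3  0.5 -0.1] w 0.501 j [ 25.8  20.4  -4.9   0.  -64.6 -47. ]
ROW [  8.27 -10.48  -6.62] [1.3 0.  0. ] rows>= 2.4
```

Request:
{"method": "play_rows", "body": {"plan": [[[2,-3.5,-2.2,0.4,0,0],[4,-7,-4.4,0.9,0,0],[6,-10.5,-6.6,1.3,0,0],[8.3,-10.5,-6.6,1.3,0,0],[8.3,-10.5,-6.6,1.3,0,0]]]}}

```text
time_s: 2.28
tcp_pos: [0.6625, 0.01, 0.1171]
ee_rot: [[-0.005, -0.83, 0.558], [-0.001, 0.558, 0.83], [-1.0, 0.004, -0.004]]
wrist_force: [-0.4, -0.2, 0.6]
gripper_width: 0.501
```

```bash
python3 -c "
from h import *
go([.6644,.0087,.077],down(145.9))
shot('top','t3',(200,125,320,215));shot('side','s3',(240,130,360,220))"
```

```text
t 2.27 tcp [0.6625 0.01   0.1171] yawy 146.1 F [-0.4 -0.2  0.6] w 0.501 j [ 14.8  30.5  -1.5  -0.  -58.3 -48.7]
ROW [ 4.01 -0.24  0.01] [ 0.02 -0.02 -0.02] rows>= 0.6
```

View pics/s3.png

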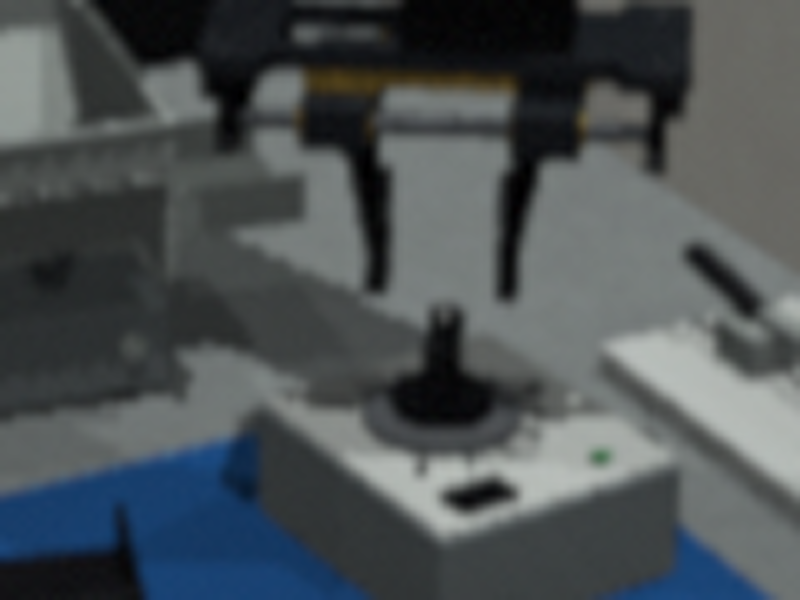

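View pics/t3.png

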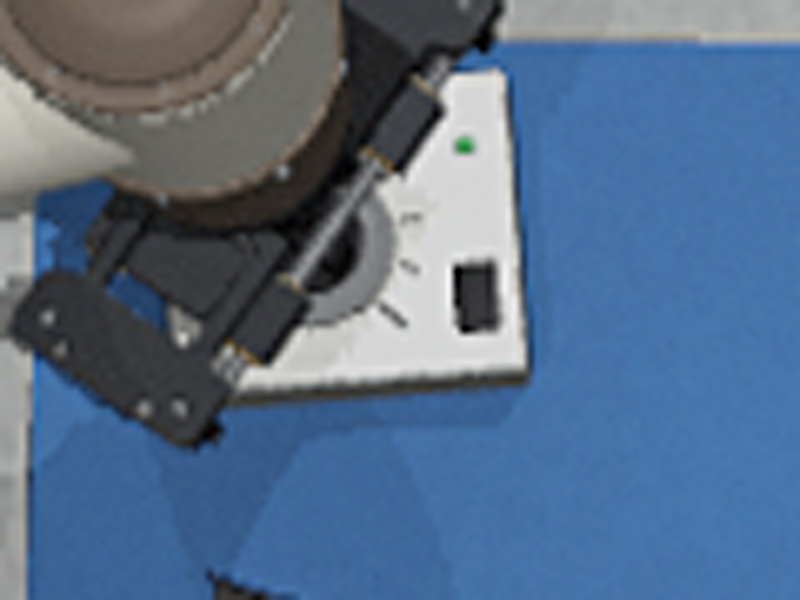

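Request:
{"method": "play_rows", "body": {"plan": [[[2,-0.2,0,0,0,0],[4,-0.2,0,0,0,0],[4,-0.2,0,0,0,0]]]}}

```text
time_s: 2.75
tcp_pos: [0.6651, 0.0103, 0.0796]
ee_rot: [[-0.001, -0.831, 0.556], [-0.0, 0.556, 0.831], [-1.0, 0.001, -0.001]]
wrist_force: [0.6, -0.3, 0.4]
gripper_width: 0.497
```

Request:
{"method": "play_rows", "body": {"plan": [[[0,0,0,0,0,0],[0,0,0,0,0,0],[0,0,0,0,0,0],[0,0,0,0,0,0],[0,0,0,0,0,0]]], "hand": 0}}

```text
time_s: 3.38
tcp_pos: [0.6648, 0.0104, 0.0801]
ee_rot: [[-0.001, -0.831, 0.557], [0.001, 0.557, 0.831], [-1.0, 0.002, -0.0]]
wrist_force: [-3.7, 3.4, 4.9]
gripper_width: 0.16
```

```bash
python3 -c "
from h import *
go([.6644,.0087,.077],down(145.9+85))"
```

```text
t 3.38 tcp [0.6648 0.0104 0.0801] yawy 146.2 F [-3.7  3.4  4.9] w 0.16 j [ 14.8  32.7  -3.5  -0.1 -53.9 -48.6]
ROW [ 0.31 -0.06 -0.16] [-8.47  0.01 -0.01] rows>= 7.9
```

Request:
{"method": "play_rows", "body": {"plan": [[[0,0,-0.1,-0.9,0,0],[0,0,-0.1,-1.8,0,0],[0,0,-0.1,-2.7,0,0],[0,0,-0.1,-3.6,0,0],[0,0,-0.1,-4.5,0,0]]]}}

```text
time_s: 4.0
tcp_pos: [0.6647, 0.0103, 0.0801]
ee_rot: [[-0.0, -0.98, -0.199], [0.002, -0.199, 0.98], [-1.0, -0.0, 0.001]]
wrist_force: [-3.5, 5.4, 3.1]
gripper_width: 0.158
```

Request:
{"method": "play_rows", "body": {"plan": [[[0,0,0,-0.9,0,0],[0,0,0,-1.8,0,0],[0,0,0,-2.7,0,0],[0,0,0,-3.6,0,0],[0,0,0,-4.1,0,0]]]}}

```text
time_s: 4.62
tcp_pos: [0.6648, 0.0103, 0.0801]
ee_rot: [[0.0, -0.612, -0.791], [0.002, -0.791, 0.612], [-1.0, -0.001, 0.001]]
wrist_force: [-1.9, 4.1, 3.5]
gripper_width: 0.159
```

```bash
python3 -c "
from h import *
go([.6644,.0087,.077],down(145.9+85));print(r.sense()['moment'])"
```

```text
t 4.62 tcp [0.6648 0.0103 0.0801] yawy -127.7 F [-1.9  4.1  3.5] w 0.159 j [ 14.7  32.7  -3.5  -0.1 -53.8  37.6]
ROW [ 0.31  0.15 -0.06] [0.14 0.01 0.01] rows>= 0.1
[ 1.29275307  0.82644762 -0.70174566]
```

Request:
{"method": "play_rows", "body": {"plan": [[[0,0,0,-0.2,0,0],[0,0,0,-0.2,0,0]]]}}

```text
time_s: 4.88
tcp_pos: [0.665, 0.0101, 0.0801]
ee_rot: [[0.001, -0.587, -0.809], [0.002, -0.809, 0.587], [-1.0, -0.002, 0.001]]
wrist_force: [-3.5, 4.9, 2.6]
gripper_width: 0.163
```

```bash
python3 -c "
from h import *
go([.6644,.0087,.077],down(145.9+85));print(r.sense()['moment'])"
```

```text
t 4.88 tcp [0.665  0.0101 0.0801] yawy -126.0 F [-3.5  4.9  2.6] w 0.163 j [ 14.7  32.7  -3.5  -0.1 -53.7  39.4]
ROW [ 0.31  0.15 -0.04] [0.31 0.   0.01] rows>= 0.3
[ 1.51356416  0.85941035 -0.63807464]
```

Request:
{"method": "play_rows", "body": {"plan": [[[0,0,0,0.2,0,0],[0,0,0,0.2,0,0],[0,0,0,0.2,0,0]]], "hand": 0.5}}

```text
time_s: 5.25
tcp_pos: [0.665, 0.0085, 0.0793]
ee_rot: [[-0.0, -0.613, -0.79], [-0.0, -0.79, 0.613], [-1.0, 0.0, -0.0]]
wrist_force: [-0.7, 0.3, 0.6]
gripper_width: 0.422
```

Request:
{"method": "play_rows", "body": {"plan": [[[-3,0,0,0,0,0],[-9,0,0,0,0,0],[-12,0,0,0,0,0],[-12,-4,3.5,0,0,0],[-12,-8,7,0,0,0]]]}}

```text
time_s: 5.88
tcp_pos: [0.659, 0.1153, 0.2002]
ee_rot: [[0.001, -0.615, -0.789], [0.0, -0.789, 0.615], [-1.0, -0.001, -0.001]]
wrist_force: [0.7, 0.1, -0.5]
gripper_width: 0.499
```

```bash
python3 -c "
from h import *
go([.6214,-.2066,.12],down(90))
shot('top','t4')"
```

```text
t 5.88 tcp [0.659  0.1153 0.2002] yawy -128.0 F [ 0.7  0.1 -0.5] w 0.499 j [ 23.7  27.1   5.3   0.  -68.1  28.3]
ROW [  8.    27.7  -16.83] [1.42e+01 1.00e-02 1.00e-02] rows>= 13.3
```

View pics/t4.png

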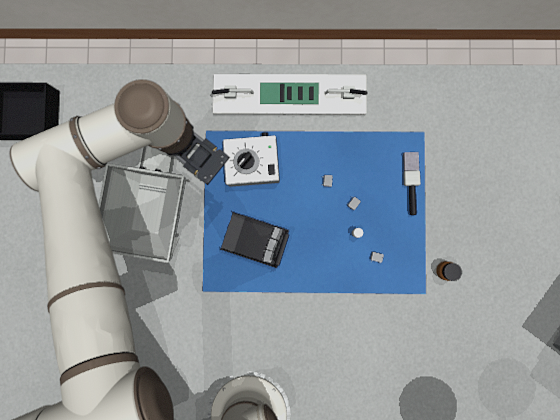

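```bash
cat >> h.py <<'E'
def caps(im,zt=.019,box=(.33,.75,-.46,-.1)):
    S=6;big=cv2.resize(im,None,fx=S,fy=S,interpolation=cv2.INTER_CUBIC)
    hsv=cv2.cvtColor(big,cv2.COLOR_BGR2HSV);g=((hsv[...,1]<70)&(big.min(2)>90)).astype(np.uint8)
    for c in cv2.findContours(g,0,2)[0]:
        A=cv2.contourArea(c)/S/S
        if not 40<A<160: continue
        uv=(c[:,0]+.5)/S-.5;w=plane("top",uv,zt)[:,:2].astype(np.float32);rc=cv2.minAreaRect(w);p=rc[0]
        if not(box[0]<p[0]<box[1] and box[2]<p[1]<box[3]):continue
        (a,b),t=rc[1],rc[2]
        if a<b:a,b,t=b,a,t+90
        print("cap",np.round(p,4),"LxW mm",round(a*1e3,1),round(b*1e3,1),"long axis deg",round(t%180,1),"px",uv.mean(0).round(0))
E
python3 -c "
from h import *
im,d=shot('top','t5',(218,128,284,190));caps(im)"
```

```text
(no output)
```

View pics/t5.png

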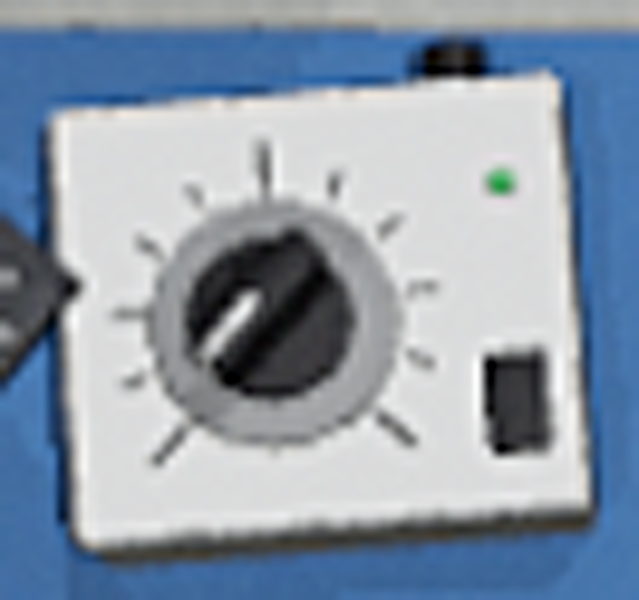

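```bash
python3 -c "
from h import *
im,d=shot('top','t5b')
for u,v in [(328,181),(354,203),(377,257)]: print(im[v-1:v+2,u-1:u+2].reshape(-1,3).tolist())
"; sed -i 's/<70)&(big.min(2)>90)/<90)\&(big.min(2)>90)/; s/40<A<160/30<A<200/' h.py; python3 -c "
from h import *
im=cv2.imread('pics/t5b.png');caps(im)"
```

```text
[[167, 166, 164], [168, 166, 164], [168, 167, 164], [167, 166, 164], [167, 165, 164], [169, 168, 165], [169, 168, 166], [168, 167, 165], [170, 167, 165]]
[[170, 170, 167], [170, 167, 166], [170, 168, 167], [170, 169, 167], [171, 169, 168], [170, 169, 168], [171, 170, 168], [171, 169, 167], [171, 170, 168]]
[[174, 172, 171], [174, 173, 171], [174, 172, 171], [173, 171, 170], [174, 171, 170], [174, 172, 171], [173, 172, 169], [174, 173, 171], [173, 172, 170]]
```

```bash
sed -i 's/findContours(g,0,2)/findContours(g,1,2)/' h.py; python3 -c "
from h import *
im=cv2.imread('pics/t5b.png');caps(im)"
```

```text
cap [ 0.4176 -0.3387] LxW mm 31.0 25.4 long axis deg 76.8 px [377. 257.]
cap [ 0.4822 -0.2878] LxW mm 28.0 26.7 long axis deg 90.5 px [358. 233.]
cap [ 0.5611 -0.2774] LxW mm 31.5 23.3 long axis deg 144.2 px [354. 203.]
cap [ 0.6213 -0.2053] LxW mm 32.0 27.4 long axis deg 178.7 px [327. 180.]
```

```bash
python3 -c "
from h import *
go([.6213,-.2066,.1],down(178.7))"
```

```text
t 6.03 tcp [0.6586 0.1171 0.1993] yawy -127.6 F [-0.2 -0.6  0.2] w 0.499 j [ 23.9  27.2   5.3   0.  -68.1  28.5]
ROW [  9.94  27.91 -16.81] [ 5.37 -0.   -0.  ] rows>= 5.5
```

Request:
{"method": "play_rows", "body": {"plan": [[[0,5,-3,1,0,0],[0,10,-6,2,0,0],[0,15,-9,3,0,0],[0,20,-12,4,0,0],[0,25,-15,5,0,0]]], "hand": 0.65}}

```text
time_s: 6.65
tcp_pos: [0.623, -0.1776, 0.1996]
ee_rot: [[-0.0, -1.0, -0.031], [-0.0, -0.031, 1.0], [-1.0, 0.0, -0.0]]
wrist_force: [0.7, 0.0, 0.1]
gripper_width: 0.648
```

```bash
python3 -c "
from h import *
go([.6213,-.2066,.006],down(178.7))"
```

```text
t 6.65 tcp [ 0.623  -0.1776  0.1996] yawy -178.2 F [0.7 0.  0.1] w 0.648 j [ -1.6  25.1   2.    0.  -66.8   3.4]
ROW [19.36  0.25 -2.88] [ 0.31 -0.   -0.  ] rows>= 3.1
```

Request:
{"method": "play_rows", "body": {"plan": [[[4,0.2,-2,0.3,0,0],[10,0.3,-2.9,0.3,0,0],[15,0.3,-2.9,0.3,0,0],[18,0.3,-2.9,0.3,0,0],[18,0.3,-2.9,0.3,0,0]]]}}

```text
time_s: 7.28
tcp_pos: [0.6193, -0.2046, 0.0166]
ee_rot: [[-0.007, -1.0, 0.016], [0.001, 0.016, 1.0], [-1.0, 0.007, 0.0]]
wrist_force: [0.3, -0.2, -0.1]
gripper_width: 0.649
```

```bash
python3 -c "
from h import *
go([.6213,-.2066,.006],down(178.7))
shot('side','s6',(270,190,400,290))"
```

```text
t 7.28 tcp [ 0.6193 -0.2046  0.0166] yawy 179.1 F [ 0.3 -0.2 -0.1] w 0.649 j [ -4.1  36.   -8.2  -0.  -46.1   3.2]
ROW [ 1.06 -0.21 -0.2 ] [ 0.04  0.   -0.04] rows>= 0.2
```

View pics/s6.png

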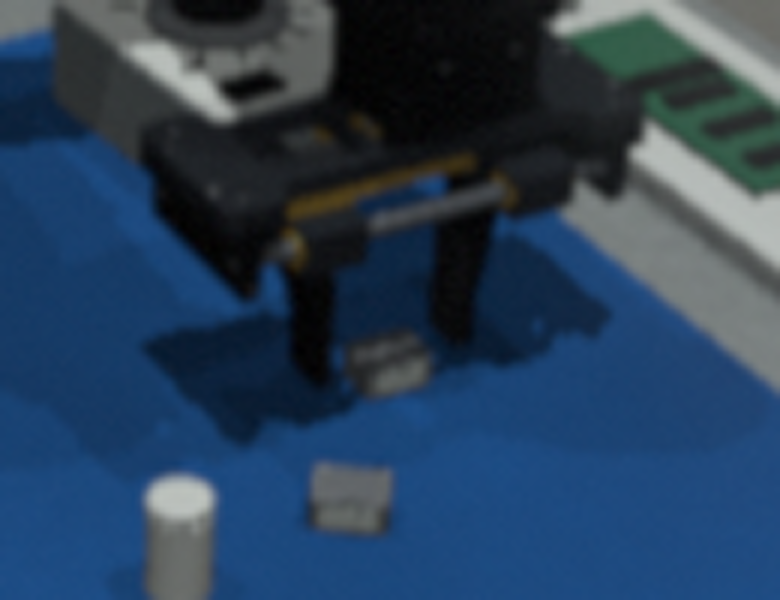

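Request:
{"method": "play_rows", "body": {"plan": [[[0.9,-0.1,-0.1,0,0,0],[0.9,-0.1,-0.1,0,0,0]]]}}

```text
time_s: 7.58
tcp_pos: [0.6233, -0.2048, 0.0113]
ee_rot: [[0.001, -1.0, 0.015], [-0.0, 0.015, 1.0], [-1.0, -0.001, 0.0]]
wrist_force: [0.2, -0.3, 0.7]
gripper_width: 0.652
```

Request:
{"method": "play_rows", "body": {"plan": [[[0,0,0,0,0,0],[0,0,0,0,0,0],[0,0,0,0,0,0],[0,0,0,0,0,0]]], "hand": 0}}

```text
time_s: 8.07
tcp_pos: [0.6231, -0.2045, 0.0108]
ee_rot: [[0.0, -1.0, 0.015], [-0.0, 0.015, 1.0], [-1.0, -0.0, -0.0]]
wrist_force: [-0.3, -0.2, 0.9]
gripper_width: 0.342
```

Request:
{"method": "play_rows", "body": {"plan": [[[-3,0,0,0,0,0],[-8,0,0,0,0,0],[-12,0,0,0,0,0]]]}}

```text
time_s: 8.45
tcp_pos: [0.6232, -0.2047, 0.1324]
ee_rot: [[0.001, -1.0, 0.014], [-0.0, 0.014, 1.0], [-1.0, -0.001, -0.0]]
wrist_force: [0.7, 0.1, 0.5]
gripper_width: 0.336
```

```bash
cat >> h.py <<'E'
TO=np.array([.4624,-.0122]);TA=72.2
def tw(x,y):
    a=np.radians(TA);return TO+x*np.array([np.cos(a),np.sin(a)])+y*np.array([-np.sin(a),np.cos(a)])
def wt(p):
    a=np.radians(TA);d=np.array(p)-TO;return np.array([d@[np.cos(a),np.sin(a)],d@[-np.sin(a),np.cos(a)]])
E
python3 -c "
from h import *
im,d=shot('top','t7',(200,125,440,300));caps(im)
caps(im,.022,(.3,.6,-.12,.1))
P=np.load('P0.npy')
go([*tw(.03,0),.13],down(162.2))"
```

```text
cap [ 0.4175 -0.3388] LxW mm 30.8 24.9 long axis deg 76.8 px [377. 258.]
cap [ 0.4822 -0.288 ] LxW mm 27.5 26.7 long axis deg 90.5 px [358. 233.]
cap [ 0.5611 -0.2775] LxW mm 31.0 23.0 long axis deg 144.1 px [355. 203.]
cap [ 0.4791 -0.0703] LxW mm 30.8 21.7 long axis deg 162.2 px [276. 233.]
t 8.5 tcp [ 0.6265 -0.2056  0.139 ] yawy 179.2 F [ 1.5 -1.6  4.1] w 0.338 j [ -4.1  28.6  -1.5   0.2 -59.2   3.2]
ROW [ 0.64 15.79 21.99] [ 1.7  -0.01  0.07] rows>= 4.3
```

View pics/t7.png

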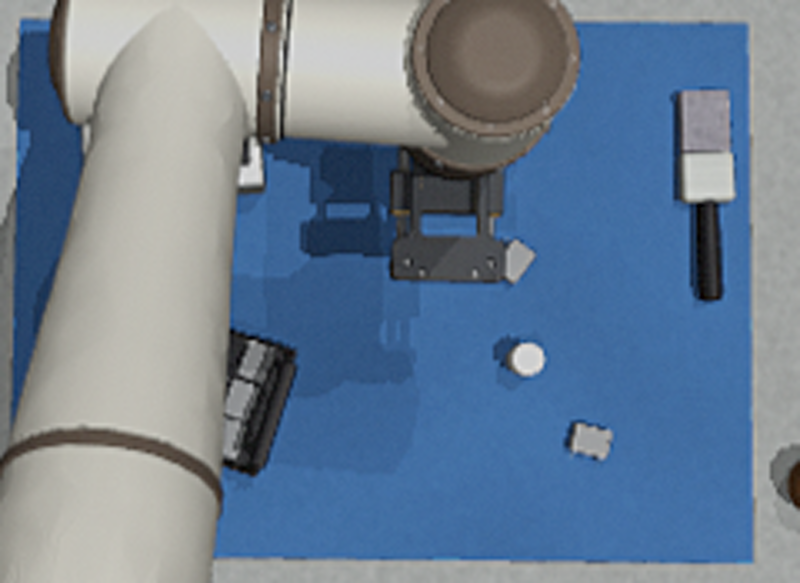

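```bash
python3 -c "
from h import *
go([*tw(-.02,0),.13],down(162.2))"
```

```text
t 8.5 tcp [ 0.6265 -0.2056  0.139 ] yawy 179.2 F [ 1.5 -1.6  4.1] w 0.338 j [ -4.1  28.6  -1.5   0.2 -59.2   3.2]
ROW [ 0.64 17.25 17.21] [ 1.7  -0.01  0.07] rows>= 3.9
```

Request:
{"method": "play_rows", "body": {"plan": [[[0,4,4,0.4,0,0],[0,8,8,0.8,0,0],[0,12,12,1.3,0,0],[0.3,17,17,1.7,0,0],[0.3,17.2,17.2,1.7,0,0]]]}}

```text
time_s: 9.12
tcp_pos: [0.4505, -0.0287, 0.1275]
ee_rot: [[-0.001, -0.953, 0.304], [0.0, 0.304, 0.953], [-1.0, 0.001, -0.0]]
wrist_force: [0.3, 0.1, -0.4]
gripper_width: 0.337
```

```bash
python3 -c "
from h import *
go([*tw(-.02,0),.018],down(162.2))"
```

```text
t 9.12 tcp [ 0.4505 -0.0287  0.1275] yawy 162.3 F [ 0.3  0.1 -0.4] w 0.337 j [ 17.1  11.  -30.7  -0.  -48.3 -34.7]
ROW [10.95 -0.64 -0.07] [ 0.01 -0.   -0.01] rows>= 1.8
```

Request:
{"method": "play_rows", "body": {"plan": [[[3,-0.5,0,0,0,0],[7,-0.6,0,0,0,0],[10,-0.6,0,0,0,0],[11,-0.6,0,0,0,0],[11,-0.6,0,0,0,0]]]}}

```text
time_s: 9.75
tcp_pos: [0.4596, -0.0321, 0.0174]
ee_rot: [[-0.0, -0.952, 0.306], [-0.0, 0.306, 0.952], [-1.0, 0.0, -0.0]]
wrist_force: [-0.1, 0.8, 0.3]
gripper_width: 0.336
```

Request:
{"method": "play_rows", "body": {"plan": [[[0,0,0,0,0,0],[0,0,0,0,0,0]]], "hand": 0.42}}

```text
time_s: 10.0
tcp_pos: [0.4601, -0.0317, 0.0186]
ee_rot: [[0.003, -0.952, 0.306], [0.001, 0.306, 0.952], [-1.0, -0.002, 0.001]]
wrist_force: [-0.3, -0.4, 0.0]
gripper_width: 0.41
```

Request:
{"method": "play_rows", "body": {"plan": [[[-2,0,0,0,0,0],[-6,0,0,0,0,0],[-12,0,0,0,0,0]]]}}

```text
time_s: 10.38
tcp_pos: [0.4582, -0.0321, 0.1384]
ee_rot: [[-0.003, -0.952, 0.306], [-0.001, 0.306, 0.952], [-1.0, 0.002, -0.001]]
wrist_force: [1.1, 0.3, 0.3]
gripper_width: 0.422
```

```bash
python3 -c "
from h import *
im,d=shot('side','s8',(200,180,300,260))
go([.5605,-.2775,.13],down(144.2))"
```

```text
t 10.43 tcp [ 0.464  -0.0315  0.1475] yawy 162.3 F [1.8 0.  5.3] w 0.421 j [ 16.3  10.4 -28.2   0.2 -50.6 -34.2]
ROW [  1.87 -16.64 -20.51] [1.81 0.05 0.08] rows>= 4.2
```

View pics/s8.png

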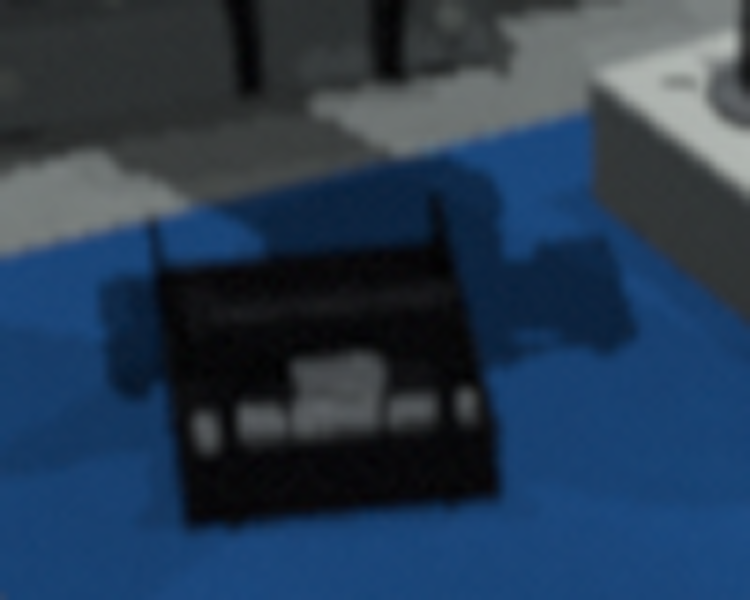

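Request:
{"method": "play_rows", "body": {"plan": [[[0,-4,-5,0.4,0,0],[0,-8,-10,0.8,0,0],[0,-12,-15,1.3,0,0],[1.5,-16.5,-20.5,1.8,0,0],[5,-16.5,-20.5,1.8,0,0]]], "hand": 0.65}}

```text
time_s: 11.05
tcp_pos: [0.5564, -0.2816, 0.0893]
ee_rot: [[0.008, -0.808, 0.588], [-0.003, 0.588, 0.808], [-1.0, -0.008, 0.002]]
wrist_force: [0.5, 1.0, -1.0]
gripper_width: 0.65
```

```bash
python3 -c "
from h import *
go([.5605,-.2775,.009],down(144.2))"
```

```text
t 11.05 tcp [ 0.5564 -0.2816  0.0893] yawy 143.9 F [ 0.5  1.  -1. ] w 0.65 j [-12.   28.5  -9.9   0.1 -51.2 -24.1]
ROW [ 8.04 -0.03  0.56] [-0.03  0.01  0.04] rows>= 1.3
```

Request:
{"method": "play_rows", "body": {"plan": [[[3,0,0.5,0,0,0],[6,0,0.4,0,0,0],[8,0,0.4,0,0,0],[8,0,0.4,0,0,0]]]}}

```text
time_s: 11.55
tcp_pos: [0.5548, -0.2741, 0.0064]
ee_rot: [[-0.003, -0.81, 0.586], [0.001, 0.586, 0.81], [-1.0, 0.003, -0.001]]
wrist_force: [-0.2, 0.8, 0.1]
gripper_width: 0.649
```

```bash
python3 -c "
from h import *
go([.5605,-.2775,.008],down(144.2))
shot('side','s9',(270,190,400,300))"
```

```text
t 11.55 tcp [ 0.5548 -0.2741  0.0064] yawy 144.1 F [-0.2  0.8  0.1] w 0.649 j [-11.3  34.2 -14.   -0.  -41.9 -24.5]
ROW [-0.17 -0.67  0.06] [-0.01 -0.01 -0.02] rows>= 0.1
```

View pics/s9.png

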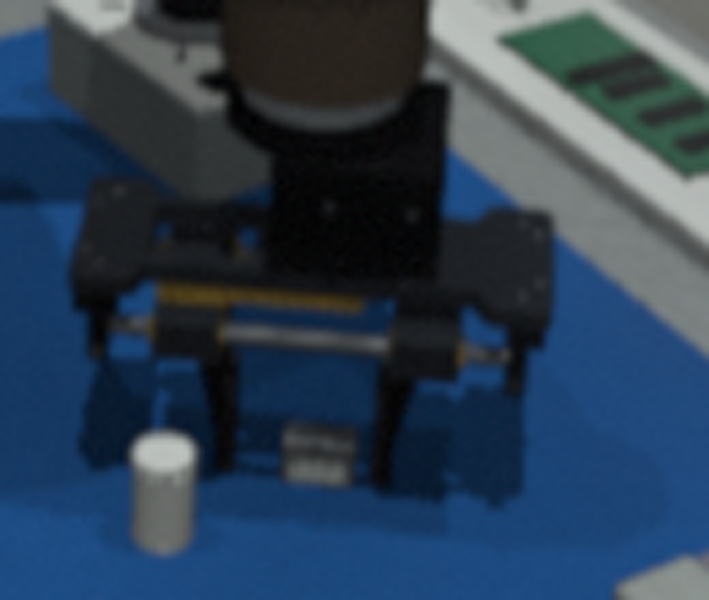

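Request:
{"method": "play_rows", "body": {"plan": [[[-0.2,-0.5,0,0,0,0],[-0.2,-0.5,0,0,0,0]]]}}

```text
time_s: 11.85
tcp_pos: [0.5613, -0.2778, 0.0112]
ee_rot: [[0.003, -0.811, 0.585], [-0.001, 0.585, 0.811], [-1.0, -0.003, 0.001]]
wrist_force: [-0.7, -0.1, 0.3]
gripper_width: 0.653
```

Request:
{"method": "play_rows", "body": {"plan": [[[0,0,0,0,0,0],[0,0,0,0,0,0],[0,0,0,0,0,0],[0,0,0,0,0,0]]], "hand": 0}}

```text
time_s: 12.35
tcp_pos: [0.5598, -0.2772, 0.0095]
ee_rot: [[-0.0, -0.811, 0.586], [0.0, 0.586, 0.811], [-1.0, 0.0, -0.0]]
wrist_force: [-0.6, 0.2, 0.6]
gripper_width: 0.342
```

Request:
{"method": "play_rows", "body": {"plan": [[[-3,0,0,0,0,0],[-8,0,0,0,0,0],[-12,0,0,0,0,0],[-12,0,0,0,0,0]]]}}

```text
time_s: 12.85
tcp_pos: [0.5622, -0.278, 0.1338]
ee_rot: [[0.008, -0.811, 0.585], [-0.003, 0.585, 0.811], [-1.0, -0.008, 0.003]]
wrist_force: [-0.2, 0.4, -0.5]
gripper_width: 0.344
```

```bash
python3 -c "
from h import *
go([*tw(.007,0),.125],down(162.2))"
```

```text
t 12.85 tcp [ 0.5622 -0.278   0.1338] yawy 144.2 F [-0.2  0.4 -0.5] w 0.344 j [-11.5  26.1  -6.6   0.1 -56.8 -24.3]
ROW [ 0.73 23.86 16.38] [-1.8   0.01  0.05] rows>= 4.6
```

Request:
{"method": "play_rows", "body": {"plan": [[[0,5,3.4,-0.4,0,0],[0,10,6.8,-0.8,0,0],[0,15,10.2,-1.2,0,0],[0,20,13.6,-1.6,0,0],[0,23.7,16.3,-1.8,0,0]]]}}

```text
time_s: 13.48
tcp_pos: [0.4614, -0.0048, 0.1287]
ee_rot: [[-0.002, -0.953, 0.304], [-0.0, 0.304, 0.953], [-1.0, 0.002, -0.001]]
wrist_force: [1.2, 0.7, -0.5]
gripper_width: 0.337
```

Request:
{"method": "play_rows", "body": {"plan": [[[0,0,0,0,0,0],[0,0,0,0,0,0]]]}}

```text
time_s: 13.72
tcp_pos: [0.4629, -0.0064, 0.129]
ee_rot: [[-0.001, -0.952, 0.306], [-0.0, 0.306, 0.952], [-1.0, 0.001, -0.001]]
wrist_force: [0.7, -0.2, 0.2]
gripper_width: 0.336
```

```bash
python3 -c "
from h import *
go([*tw(.007,0),.016],down(162.2))"
```

```text
t 13.72 tcp [ 0.4629 -0.0064  0.129 ] yawy 162.2 F [ 0.7 -0.2  0.2] w 0.336 j [ 19.4  12.  -29.2  -0.  -48.9 -37.2]
ROW [11.3  -0.14  0.14] [-0.   -0.   -0.01] rows>= 1.8
```

Request:
{"method": "play_rows", "body": {"plan": [[[3,-0.1,0.1,0,0,0],[7,-0.1,0.1,0,0,0],[10,-0.1,0.1,0,0,0],[11.2,-0.1,0.1,0,0,0],[11.2,-0.1,0.1,0,0,0]]]}}

```text
time_s: 14.35
tcp_pos: [0.4644, -0.0065, 0.017]
ee_rot: [[-0.002, -0.951, 0.308], [-0.001, 0.308, 0.951], [-1.0, 0.001, -0.001]]
wrist_force: [-0.1, -0.7, 0.7]
gripper_width: 0.336
```

Request:
{"method": "play_rows", "body": {"plan": [[[0,0,0,0,0,0],[0,0,0,0,0,0],[-2,0,0,0,0,0],[-6,0,0,0,0,0],[-12,0,0,0,0,0]]], "hand": 0.42}}

```text
time_s: 14.98
tcp_pos: [0.4634, -0.0059, 0.1385]
ee_rot: [[-0.003, -0.952, 0.306], [-0.001, 0.306, 0.952], [-1.0, 0.002, -0.001]]
wrist_force: [1.2, 0.2, 0.3]
gripper_width: 0.422
```

```bash
python3 -c "
from h import *
im,d=shot('top','t10',(200,125,440,300));caps(im)
im,d=shot('side','s10',(200,180,300,260))
go([.4179,-.3385,.12],down(76.8))"
```

```text
cap [ 0.4176 -0.3388] LxW mm 30.9 25.3 long axis deg 77.1 px [377. 258.]
cap [ 0.4822 -0.288 ] LxW mm 27.5 26.7 long axis deg 90.5 px [358. 232.]
t 15.07 tcp [ 0.4692 -0.0046  0.1447] yawy 162.3 F [0.8 0.1 0.3] w 0.423 j [ 19.4  10.9 -27.9   0.1 -50.3 -37.3]
ROW [  2.27  -5.26 -33.38] [8.55 0.1  0.03] rows>= 8.0
```

View pics/s10.png

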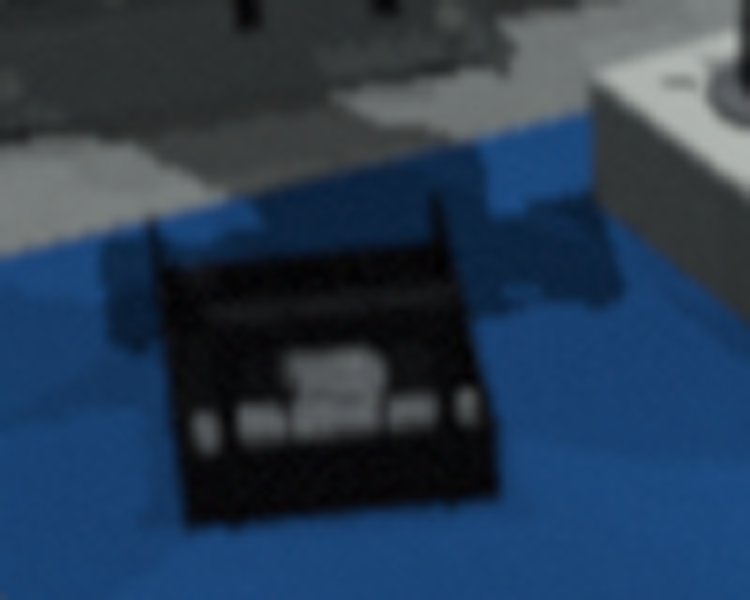

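Two are in the tray. Now the last one; two calls of travel.

Request:
{"method": "play_rows", "body": {"plan": [[[0,-0.9,-5,1,0,0],[0,-1.8,-10,2,0,0],[0,-2.7,-15,3,0,0],[0,-3.6,-20,4,0,0],[0,-4.5,-25,5,0,0]]], "hand": 0.65}}

```text
time_s: 15.7
tcp_pos: [0.4305, -0.259, 0.1382]
ee_rot: [[0.002, -0.372, 0.928], [-0.0, 0.928, 0.372], [-1.0, -0.001, 0.002]]
wrist_force: [1.3, 0.1, 0.2]
gripper_width: 0.645
```

```bash
python3 -c "
from h import *
go([.4179,-.3385,.10],down(76.8))"
```

```text
t 15.7 tcp [ 0.4305 -0.259   0.1382] yawy 111.8 F [1.3 0.1 0.2] w 0.645 j [-12.5  14.9 -23.5  -0.  -51.5 -55.7]
ROW [ 3.82 -6.91 -4.13] [3.5  0.01 0.  ] rows>= 3.3
```

Request:
{"method": "play_rows", "body": {"plan": [[[0.5,-2.2,-1.4,1,0,0],[1,-4.4,-2.8,2,0,0],[2,-6.9,-4.1,3,0,0],[3.8,-6.9,-4.1,3.5,0,0],[3.8,-6.9,-4.1,3.5,0,0]]]}}

```text
time_s: 16.32
tcp_pos: [0.4176, -0.3366, 0.0986]
ee_rot: [[-0.002, 0.222, 0.975], [0.001, 0.975, -0.222], [-1.0, 0.001, -0.003]]
wrist_force: [0.3, 0.3, 0.0]
gripper_width: 0.649
```

```bash
python3 -c "
from h import *
go([.4179,-.3385,.009],down(76.8))
im,d=shot('side','s11',(230,220,360,330))"
```

```text
t 16.32 tcp [ 0.4176 -0.3366  0.0986] yawy 77.2 F [0.3 0.3 0. ] w 0.649 j [-21.5  20.8 -21.4  -0.  -47.9 -81.3]
ROW [ 8.96 -0.19  0.09] [ 0.04 -0.01 -0.  ] rows>= 1.4
```

View pics/s11.png

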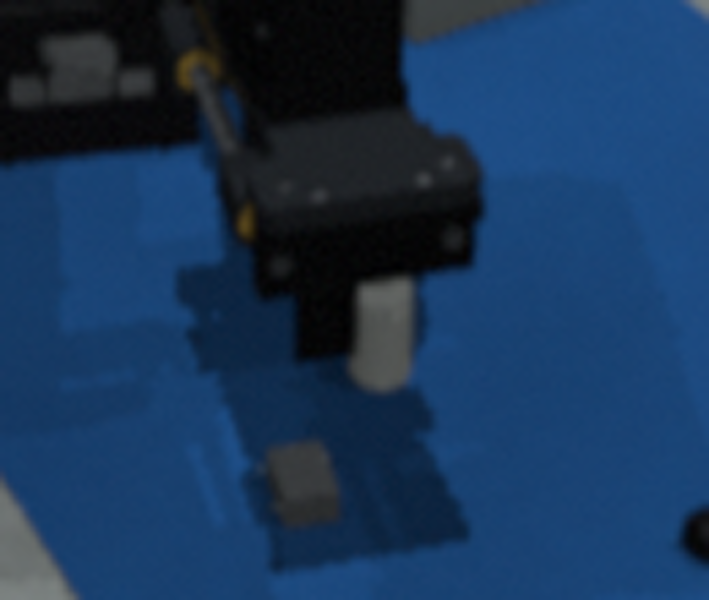

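Request:
{"method": "play_rows", "body": {"plan": [[[3,-0.2,0,0,0,0],[6,-0.2,0,0,0,0],[8.5,-0.2,0.1,0,0,0],[8.9,-0.2,0.1,0,0,0],[8.9,-0.2,0.1,0,0,0]]]}}

```text
time_s: 17.0
tcp_pos: [0.4201, -0.3391, 0.0116]
ee_rot: [[0.001, 0.221, 0.975], [-0.001, 0.975, -0.221], [-1.0, -0.001, 0.002]]
wrist_force: [0.5, 0.1, -0.0]
gripper_width: 0.648
```

Request:
{"method": "play_rows", "body": {"plan": [[[0,0,0,0,0,0],[0,0,0,0,0,0],[0,0,0,0,0,0],[0,0,0,0,0,0]]], "hand": 0}}

```text
time_s: 17.5
tcp_pos: [0.4194, -0.3391, 0.0109]
ee_rot: [[0.0, 0.222, 0.975], [-0.0, 0.975, -0.222], [-1.0, -0.0, 0.0]]
wrist_force: [0.2, 1.4, 2.3]
gripper_width: 0.338
```

Request:
{"method": "play_rows", "body": {"plan": [[[-3,0,0,0,0,0],[-8,0,0,0,0,0],[-12,0,0,0,0,0],[-12,0,0,0,0,0]]]}}

```text
time_s: 18.0
tcp_pos: [0.4213, -0.3401, 0.1342]
ee_rot: [[0.007, 0.222, 0.975], [-0.004, 0.975, -0.222], [-1.0, -0.002, 0.008]]
wrist_force: [0.2, 0.5, -0.7]
gripper_width: 0.345
```

```bash
python3 -c "
from h import *
go([*tw(.034,0),.125],down(162.2))
im,d=shot('side','s12');im,d=shot('top','t12')"
```

```text
t 18.0 tcp [ 0.4213 -0.3401  0.1342] yawy 77.2 F [ 0.2  0.5 -0.7] w 0.345 j [-21.7  18.5 -18.8   0.  -52.2 -81.1]
ROW [ 0.83 36.27 -2.98] [-8.5   0.03  0.04] rows>= 7.9
```

View pics/s12.png

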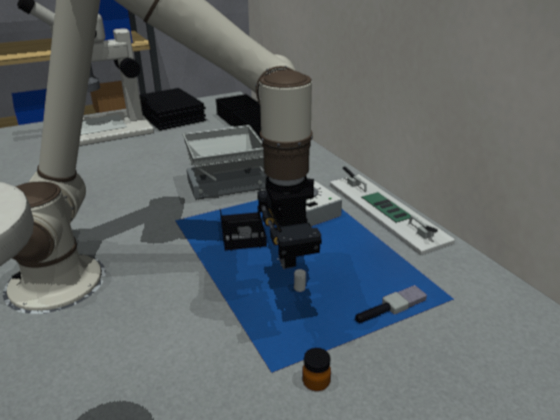

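View pics/t12.png

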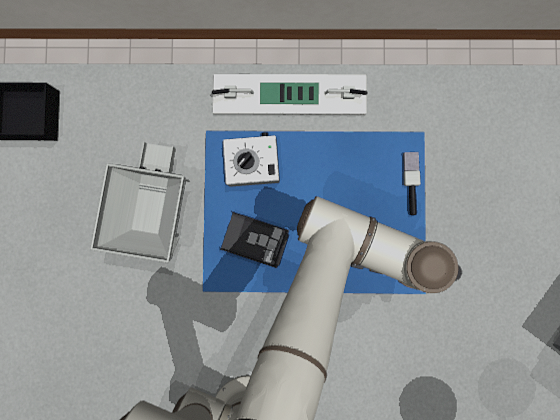

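Request:
{"method": "play_rows", "body": {"plan": [[[0,4.5,-0.4,-1,0,0],[0,9,-0.8,-2,0,0],[0,13.5,-1.2,-3,0,0],[0,18,-1.6,-4,0,0],[0,22.5,-2,-5,0,0]]]}}

```text
time_s: 18.73
tcp_pos: [0.4487, -0.1138, 0.1289]
ee_rot: [[-0.004, -0.608, 0.794], [-0.0, 0.794, 0.608], [-1.0, 0.002, -0.003]]
wrist_force: [0.7, 0.3, -1.6]
gripper_width: 0.338
```

```bash
python3 -c "
from h import *
go([*tw(.034,0),.125],down(162.2))"
```

```text
t 18.73 tcp [ 0.4487 -0.1138  0.1289] yawy 127.5 F [ 0.7  0.3 -1.6] w 0.338 j [  6.   12.1 -29.1  -0.  -49.  -58.5]
ROW [ 0.38  9.17 10.07] [-3.47 -0.01 -0.02] rows>= 3.2
```

Request:
{"method": "play_rows", "body": {"plan": [[[0,3,3.2,-1,0,0],[0,6,6.6,-2,0,0],[0,9,10,-3,0,0],[0.3,9.2,10.1,-3.5,0,0],[0.3,9.2,10.1,-3.5,0,0]]]}}

```text
time_s: 19.35
tcp_pos: [0.4735, 0.0193, 0.1258]
ee_rot: [[-0.004, -0.952, 0.307], [-0.001, 0.307, 0.952], [-1.0, 0.003, -0.002]]
wrist_force: [0.1, -0.7, -0.1]
gripper_width: 0.34
```

```bash
python3 -c "
from h import *
go([*tw(.034,0),.018],down(162.2))"
```

```text
t 19.35 tcp [0.4735 0.0193 0.1258] yawy 162.2 F [ 0.1 -0.7 -0.1] w 0.34 j [ 22.   13.3 -27.9  -0.  -49.  -39.9]
ROW [10.78  0.06  0.09] [-0.   -0.01 -0.02] rows>= 1.7
```

Request:
{"method": "play_rows", "body": {"plan": [[[3,0,0.1,0,0,0],[7,0,0.1,0,0,0],[9.5,0,0.1,0,0,0],[10.8,0,0.1,0,0,0],[10.8,0,0.1,0,0,0]]]}}

```text
time_s: 19.98
tcp_pos: [0.4744, 0.0194, 0.0188]
ee_rot: [[-0.002, -0.951, 0.308], [-0.001, 0.308, 0.951], [-1.0, 0.002, -0.002]]
wrist_force: [0.2, 0.6, 0.4]
gripper_width: 0.337
```

Request:
{"method": "play_rows", "body": {"plan": [[[0,0,0,0,0,0],[0,0,0,0,0,0],[-2,0,0,0,0,0],[-6,0,0,0,0,0],[-12,0,0,0,0,0]]], "hand": 0.42}}

```text
time_s: 20.6
tcp_pos: [0.474, 0.0198, 0.1404]
ee_rot: [[-0.003, -0.952, 0.307], [-0.001, 0.307, 0.952], [-1.0, 0.002, -0.002]]
wrist_force: [1.8, 0.4, -0.4]
gripper_width: 0.42
```

```bash
python3 -c "
from h import *
R=down(72.2+180);go([.4383,-.0872,.15],R);go([.4383,-.0872,.15],down(72.2))"
```

```text
t 20.6 tcp [0.474  0.0198 0.1404] yawy 162.1 F [ 1.8  0.4 -0.4] w 0.42 j [ 22.1  12.3 -26.8  -0.  -51.1 -39.9]
ROW [ -0.94   0.12 -11.28] [-9.01  0.   -0.02] rows>= 8.4
t 20.6 tcp [0.474  0.0198 0.1404] yawy 162.1 F [ 1.8  0.4 -0.4] w 0.42 j [ 22.1  12.3 -26.8  -0.  -51.1 -39.9]
ROW [ -0.94   0.12 -11.28] [ 8.99 -0.02 -0.  ] rows>= 8.4
```

Request:
{"method": "play_rows", "body": {"plan": [[[-1,0,-1.2,-1,0,0],[-1,0,-2.4,-2,0,0],[-1,0,-3.6,-3,0,0],[-1,0,-4.8,-4,0,0],[-1,0,-6,-5,0,0]]], "hand": 0.5}}

```text
time_s: 21.22
tcp_pos: [0.4566, -0.0373, 0.1504]
ee_rot: [[0.002, -0.844, -0.537], [0.001, -0.537, 0.844], [-1.0, -0.002, -0.0]]
wrist_force: [0.3, 0.7, -0.0]
gripper_width: 0.498
```

```bash
python3 -c "
from h import *
R=down(72.2+180);go([.4383,-.0872,.13],R)"
```

```text
t 21.23 tcp [ 0.4566 -0.0373  0.1504] yawy -147.5 F [ 0.3  0.7 -0. ] w 0.498 j [ 15.7   9.9 -28.2  -0.  -51.8  16.7]
ROW [ 2.03  4.22 -3.23] [-3.97 -0.01  0.01] rows>= 3.7
```

Request:
{"method": "play_rows", "body": {"plan": [[[0,1.1,-0.8,-1,0,0],[0,2.2,-1.6,-2,0,0],[0,3.3,-2.4,-3,0,0],[0,4.2,-3.2,-4,0,0],[0,4.2,-3.2,-4,0,0]]]}}

```text
time_s: 21.85
tcp_pos: [0.438, -0.0868, 0.1502]
ee_rot: [[0.001, -0.31, -0.951], [0.0, -0.951, 0.31], [-1.0, -0.001, -0.001]]
wrist_force: [-0.4, 0.6, 0.1]
gripper_width: 0.501
```

```bash
python3 -c "
from h import *
R=down(72.2+180);go([.4383,-.0872,.06],R)
im,d=shot('top','t13',(200,125,320,215));shot('side','s13',(180,150,300,240))"
```

```text
t 21.85 tcp [ 0.438  -0.0868  0.1502] yawy -108.0 F [-0.4  0.6  0.1] w 0.501 j [  9.8   8.8 -29.7  -0.  -51.5  62.2]
ROW [ 9.02  0.03 -0.03] [-0.02 -0.01  0.  ] rows>= 1.4
```

View pics/s13.png

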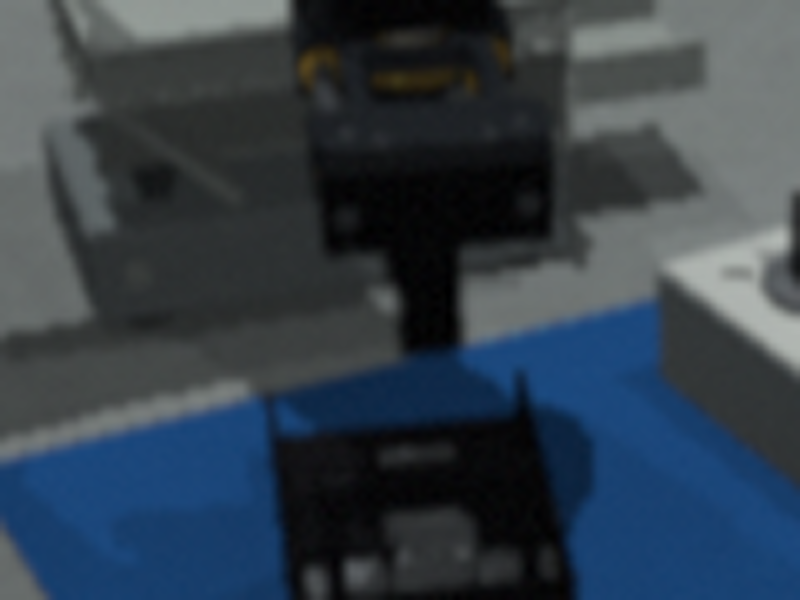

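View pics/t13.png

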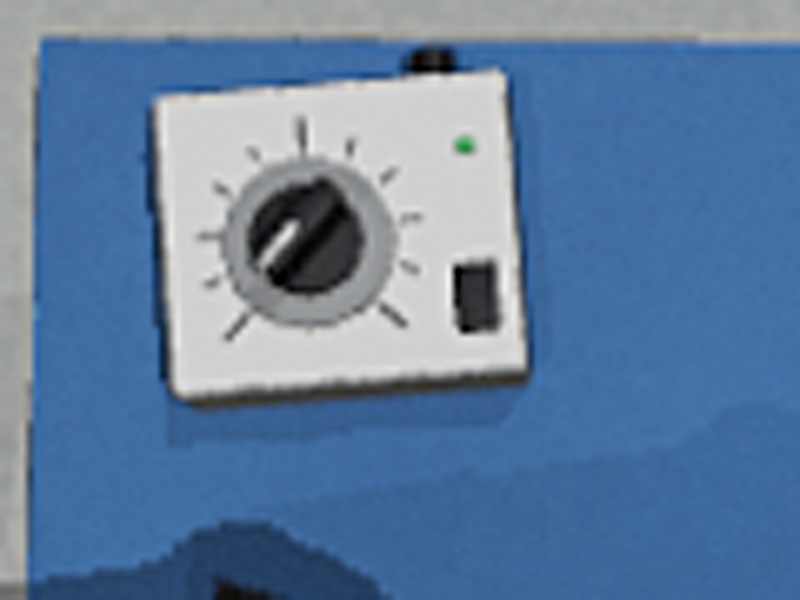

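Request:
{"method": "play_rows", "body": {"plan": [[[3,0,0,0,0,0],[6,0,0,0,0,0],[8.5,0,0,0,0,0],[9,0,0,0,0,0],[9,0,0,0,0,0]]]}}

```text
time_s: 22.58
tcp_pos: [0.4387, -0.0862, 0.0599]
ee_rot: [[0.001, -0.307, -0.952], [-0.0, -0.952, 0.307], [-1.0, -0.0, -0.001]]
wrist_force: [1.0, 0.4, -0.6]
gripper_width: 0.499
```

```bash
python3 -c "
from h import *
R=down(72.2+180);go([.4383,-.0872,.06],R)
im,d=shot('top','t14',(90,130,440,300))"
```

```text
t 22.57 tcp [ 0.4387 -0.0862  0.0599] yawy -107.9 F [ 1.   0.4 -0.6] w 0.499 j [  9.8  16.6 -36.1   0.  -37.3  62.3]
ROW [-0.01  0.11  0.01] [-0.01 -0.    0.  ] rows>= 0.0
```

View pics/t14.png

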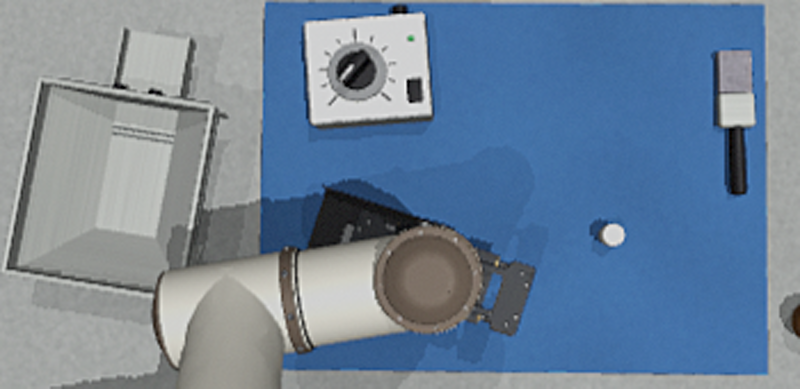

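Request:
{"method": "play_rows", "body": {"plan": [[[0,0,0,0,0,0],[0,0,0,0,0,0],[0,0,0,0,0,0],[0,0,0,0,0,0],[0,0,0,0,0,0]]], "hand": 0}}

```text
time_s: 23.25
tcp_pos: [0.4382, -0.0865, 0.0597]
ee_rot: [[0.0, -0.306, -0.952], [-0.0, -0.952, 0.306], [-1.0, 0.0, -0.0]]
wrist_force: [-0.4, 0.3, 2.3]
gripper_width: 0.139
```

```bash
python3 -c "
from h import *
im,d=shot('top','t15',(85,130,195,270))
uv=np.array([[40,80],[217,105],[192,296],[5,270]])/2.286+[90,130]
w=plane('top',uv,.15)[:,:2];print(w.round(4),w.mean(0).round(4))
R=down(72.2+180);go([.4383,-.0872,.06],R)
"
```

```text
[[0.6371 0.3346]
 [0.6118 0.1461]
 [0.4113 0.1677]
 [0.4364 0.3648]] [0.5242 0.2533]
t 23.3 tcp [ 0.4382 -0.0865  0.0597] yawy -107.8 F [-0.1  0.2  2.3] w 0.132 j [  9.8  16.6 -36.1   0.  -37.3  62.4]
ROW [-0.03  0.07 -0.03] [-0. -0.  0.] rows>= 0.0
```

View pics/t15.png

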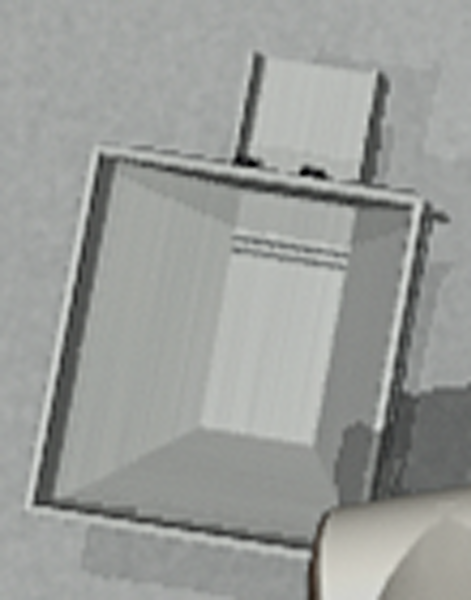

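```bash
python3 -c "
from h import *
uv=np.array([[95,147],[425,203],[360,566],[30,510]])/4.2818+[85,130]-.4
w=plane('top',uv,.15)[:,:2];print(w.round(4),w.mean(0).round(4))
for i in range(4):
  e=w[i]-w[i-1];print(np.linalg.norm(e).round(4),np.degrees(np.arctan2(e[1],e[0])).round(1))
"
```

```text
[[0.6397 0.3364]
 [0.6092 0.1487]
 [0.4057 0.1803]
 [0.435  0.3661]] [0.5224 0.2579]
0.2068 -8.3
0.1902 -99.2
0.2059 171.2
0.1882 81.1
```

```bash
cat >> h.py <<'E'
HC=np.array([.523,.258]);HA=81.2
def tray_tool(lip,th,yaw):
    a=np.radians(yaw);t=np.radians(th);h=np.array([np.cos(a),np.sin(a),0]);z=np.array([0,0,1.])
    X=h*np.cos(t)-z*np.sin(t);Z=h*np.sin(t)+z*np.cos(t);Y=np.cross(Z,X)
    R=np.stack([-Z,-X,Y],1);bar=np.array(lip)-.159*X+.067*Z
    return bar-.019*Z,R
def pour(ly,lz,th,lx=0):
    a=np.radians(HA);p=HC+ly*np.array([np.cos(a),np.sin(a)])+lx*np.array([np.sin(a),-np.cos(a)])
    pos,R=tray_tool([*p,lz],th,HA);print("tgt",pos.round(3));go(pos,R)
E
python3 -c "
from h import *
pour(-.045,.18,0)
pour(-.045,.18,60)"
```

```text
tgt [0.492 0.056 0.228]
t 23.3 tcp [ 0.4382 -0.0865  0.0597] yawy -107.8 F [-0.1  0.2  2.3] w 0.132 j [  9.8  16.6 -36.1   0.  -37.3  62.4]
ROW [-16.83 -15.24  -0.73] [-0.9 -0.   0. ] rows>= 3.6
tgt [0.51  0.176 0.342]
t 23.3 tcp [ 0.4382 -0.0865  0.0597] yawy -107.8 F [-0.1  0.2  2.3] w 0.132 j [  9.8  16.6 -36.1   0.  -37.3  62.4]
ROW [-28.2  -27.2    1.17] [-0.82  0.47  5.99] rows>= 6.3
```

Request:
{"method": "play_rows", "body": {"plan": [[[-0.5,0,0,0,0,0],[-1.5,0,0,0,0,0],[-3,0,0,0,0,0],[-4.5,0,0,0,0,0],[-5,0,0,0,0,0]]]}}

```text
time_s: 23.92
tcp_pos: [0.4386, -0.0864, 0.1107]
ee_rot: [[0.002, -0.306, -0.952], [0.0, -0.952, 0.306], [-1.0, -0.001, -0.002]]
wrist_force: [-0.8, -0.1, -2.0]
gripper_width: 0.133
```

```bash
python3 -c "
from h import *
pour(-.045,.18,0)
im,d=shot('side','s16',(180,120,320,240))"
```

```text
tgt [0.492 0.056 0.228]
t 23.93 tcp [ 0.4386 -0.0864  0.1107] yawy -107.8 F [-0.8 -0.1 -2. ] w 0.133 j [  9.8  11.9 -32.7   0.  -45.3  62.4]
ROW [-11.72 -15.24  -0.71] [-0.9  -0.01  0.  ] rows>= 3.1
```

View pics/s16.png

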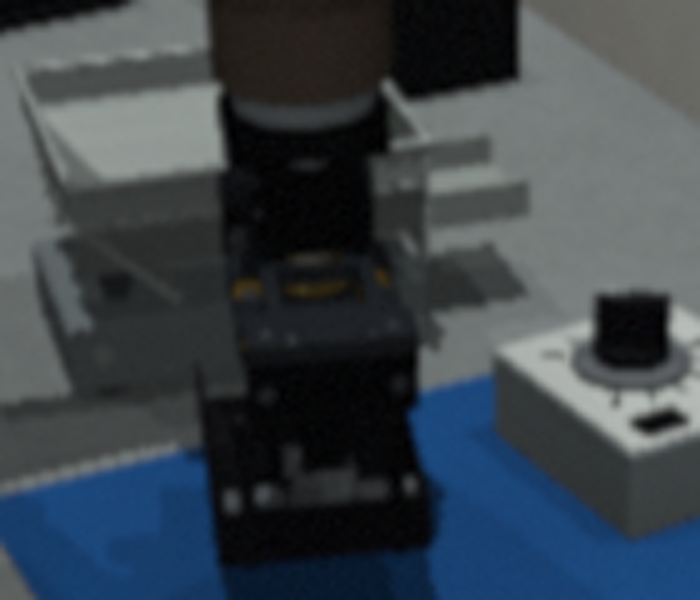

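Request:
{"method": "play_rows", "body": {"plan": [[[-1.5,0,0,0,0,0],[-4,0,0,0,0,0],[-7.5,0,0,-0.1,0,0],[-11,-0.5,0,-0.2,0,0],[-14,-1.5,0,-0.3,0,0]]]}}

```text
time_s: 24.6
tcp_pos: [0.4422, -0.0722, 0.2502]
ee_rot: [[-0.001, -0.256, -0.967], [0.0, -0.967, 0.256], [-1.0, -0.0, 0.001]]
wrist_force: [0.9, 0.5, -3.3]
gripper_width: 0.137
```

Request:
{"method": "play_rows", "body": {"plan": [[[-0.5,-2,0,-0.1,0,0],[-0.5,-4.5,-0.2,-0.3,0,0],[-0.5,-7.5,-0.4,-0.4,0,0],[0,-10,-0.6,-0.5,0,0],[0,-11.5,-0.7,-0.6,0,0]]]}}

```text
time_s: 25.22
tcp_pos: [0.4784, 0.0379, 0.2484]
ee_rot: [[-0.003, -0.152, -0.988], [-0.001, -0.988, 0.152], [-1.0, 0.001, 0.003]]
wrist_force: [0.1, -0.5, -1.8]
gripper_width: 0.136
```

```bash
python3 -c "
from h import *
pour(-.045,.18,0)
im,d=shot('side','s17',(180,90,320,210));shot('top','t17')"
```

```text
tgt [0.492 0.056 0.228]
t 25.23 tcp [0.4784 0.0379 0.2484] yawy -98.8 F [ 0.1 -0.5 -1.8] w 0.136 j [ 24.    6.7 -16.6  -0.  -66.9  57.3]
ROW [ 2.04 -2.03 -1.04] [ 0.    0.01 -0.01] rows>= 0.5
```

View pics/s17.png

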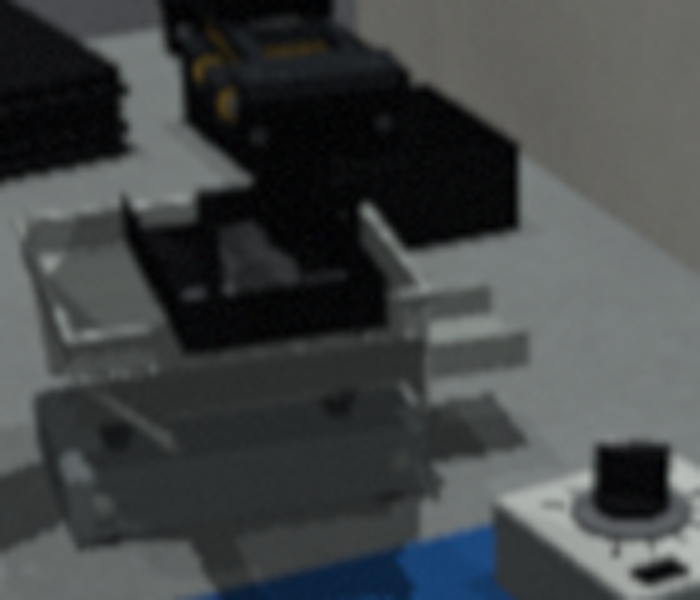

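View pics/t17.png

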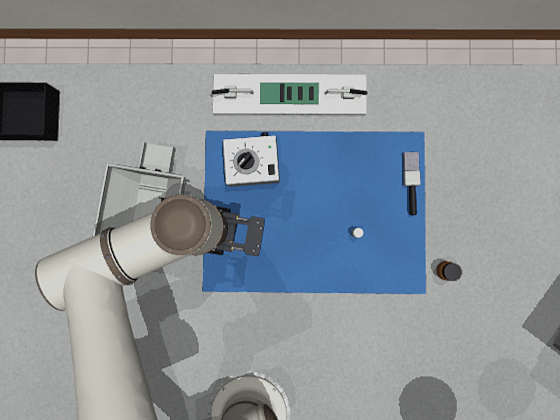

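```bash
cat >> h.py <<'E'
def rows(lst):
    s=r.sense();R0=s['ee_rot']
    a=np.radians(HA)
    for ly,lz,th in lst:
        p=HC+ly*np.array([np.cos(a),np.sin(a)]);pos,R=tray_tool([*p,lz],th,HA)
        print(th,(R0.T@(pos-s['tcp_pos'])*100).round(1),(Ro.from_matrix(R0.T@R).as_rotvec(degrees=True)/10).round(1))
E
python3 -c "
from h import *
rows([(-.05,.19,0),(-.045,.19,5),(-.045,.19,10),(-.045,.19,15),(-.045,.19,20)])"
```

```text
0 [ 1.1 -1.5 -1. ] [ 0.  0. -0.]
5 [-0.3 -2.5 -1. ] [0.  0.  0.5]
10 [-1.6 -3.1 -1. ] [0. 0. 1.]
15 [-2.9 -3.8 -1. ] [0.  0.  1.5]
20 [-4.  -4.6 -1. ] [0. 0. 2.]
```

Request:
{"method": "play_rows", "body": {"plan": [[[0.5,-1,-0.5,0,0,0],[0,-2,-1,0.0,0,0.4],[-1,-2.8,-1,0,0,0.8],[-2.2,-3.5,-1,0,0,1.2],[-2.9,-3.8,-1,0,0,1.5]]]}}

```text
time_s: 25.95
tcp_pos: [0.4951, 0.0736, 0.2788]
ee_rot: [[-0.039, -0.149, -0.988], [-0.257, -0.954, 0.154], [-0.966, 0.26, -0.001]]
wrist_force: [0.4, -0.2, -2.9]
gripper_width: 0.135
```

```bash
python3 -c "
from h import *
pour(-.045,.19,15)
rows([(-.045,.188,a) for a in (20,25,30,35,40)])"
```

```text
tgt [0.495 0.074 0.278]
t 25.95 tcp [0.4951 0.0736 0.2788] yawy -98.9 F [ 0.4 -0.2 -2.9] w 0.135 j [ 33.9  10.9 -12.8  11.3 -76.9  43.6]
ROW [ 0.11 -0.07  0.07] [-0.01 -0.   -0.01] rows>= 0.0
20 [-1.1 -0.6  0.1] [-0.  -0.   0.5]
25 [-2.4 -1.2  0.1] [-0. -0.  1.]
30 [-3.7 -1.9  0.1] [-0.  -0.   1.5]
35 [-4.8 -2.7  0.1] [-0. -0.  2.]
40 [-6.  -3.6  0.1] [-0.  -0.   2.5]
```

Works well; joints comfortable. Continue.

Request:
{"method": "play_rows", "body": {"plan": [[[-1.1,-0.6,0.1,0,0,0.5],[-2.4,-1.2,0.1,0,0,1],[-3.7,-1.9,0.1,0,0,1.5],[-4.8,-2.7,0.1,0,0,2],[-6,-3.6,0.1,0,0,2.5]]]}}

```text
time_s: 26.58
tcp_pos: [0.5019, 0.1234, 0.3273]
ee_rot: [[-0.099, -0.119, -0.988], [-0.636, -0.756, 0.154], [-0.765, 0.644, -0.001]]
wrist_force: [-0.5, -0.0, -1.5]
gripper_width: 0.132
```

```bash
python3 -c "
from h import *
pour(-.045,.188,40)
rows([(-.045,.185,a) for a in (45,50,55,60,60)])
im,d=shot('side','s18',(160,60,340,200))"
```

```text
tgt [0.502 0.124 0.327]
t 26.57 tcp [0.5019 0.1234 0.3273] yawy -98.9 F [-0.5 -0.  -1.5] w 0.132 j [ 44.6  20.3  -5.6  22.7 -97.5  32.6]
ROW [ 0.01 -0.04 -0.03] [-0.01  0.   -0.01] rows>= 0.0
45 [-1.1 -0.7 -0. ] [-0.   0.   0.5]
50 [-2.5 -1.3 -0. ] [-0.  0.  1.]
55 [-3.7 -2.  -0. ] [-0.   0.   1.5]
60 [-4.9 -2.8 -0. ] [-0.  0.  2.]
60 [-4.9 -2.8 -0. ] [-0.  0.  2.]
```

View pics/s18.png

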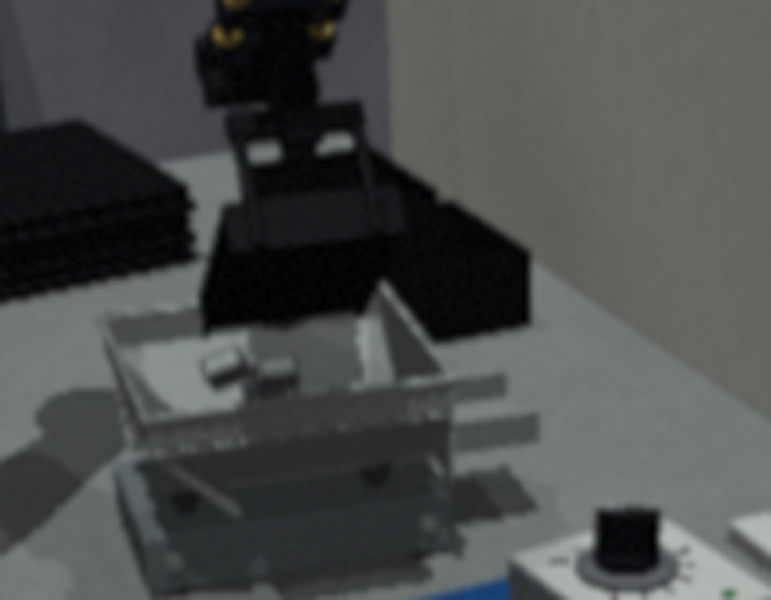

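Caps are already sliding in (at 225,365 and 275,375). Continue to 60° and hold.

Request:
{"method": "play_rows", "body": {"plan": [[[-1.1,-0.7,0,0,0,0.5],[-2.5,-1.3,0,0,0,1],[-3.7,-2,0,0,0,1.5],[-4.9,-2.8,0,0,0,2],[-4.9,-2.8,0,0,0,2]]]}}

```text
time_s: 27.25
tcp_pos: [0.5101, 0.1763, 0.3444]
ee_rot: [[-0.133, -0.075, -0.988], [-0.856, -0.494, 0.153], [-0.499, 0.866, 0.002]]
wrist_force: [-0.9, -1.0, -1.6]
gripper_width: 0.132
```

Request:
{"method": "play_rows", "body": {"plan": [[[0,0,0,0,0,0],[0,0,0,0,0,0],[0,0,0,0,0,0],[0,0,0,0,0,0],[0,0,0,0,0,0]]]}}

```text
time_s: 27.88
tcp_pos: [0.5095, 0.1752, 0.3469]
ee_rot: [[-0.133, -0.077, -0.988], [-0.856, -0.494, 0.154], [-0.5, 0.866, -0.0]]
wrist_force: [-0.3, 0.0, -1.1]
gripper_width: 0.135
```

```bash
python3 -c "
from h import *
rows([(-.045,.19,a) for a in (60,50,40,30,20)])
im,d=shot('side','s19',(160,60,340,200));shot('top','t19',(85,110,265,250))"
```

```text
60 [-0.3  0.4 -0.1] [-0.  0.  0.]
50 [ 2.5  1.  -0.1] [-0.  0. -1.]
40 [ 5.4  1.1 -0.1] [-0.  0. -2.]
30 [ 8.3  0.6 -0.1] [-0.  0. -3.]
20 [11.  -0.3 -0.1] [-0.  0. -4.]
```

View pics/s19.png

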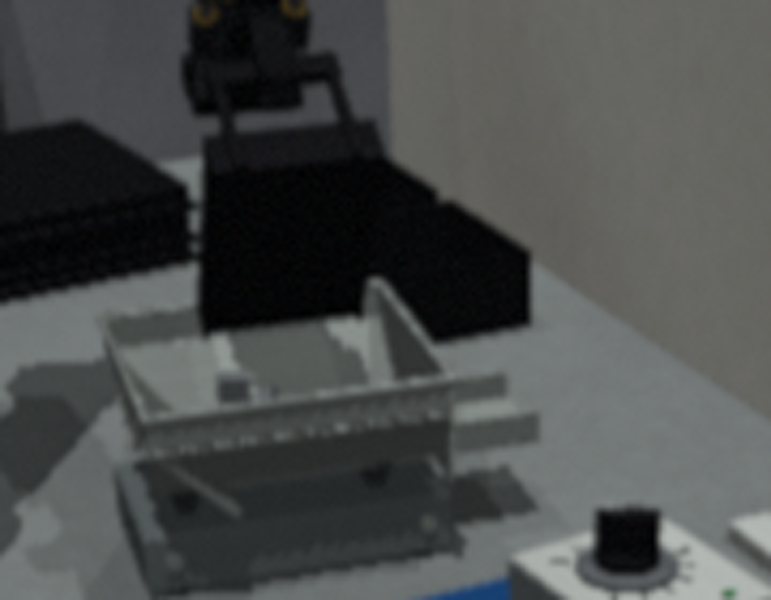

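View pics/t19.png

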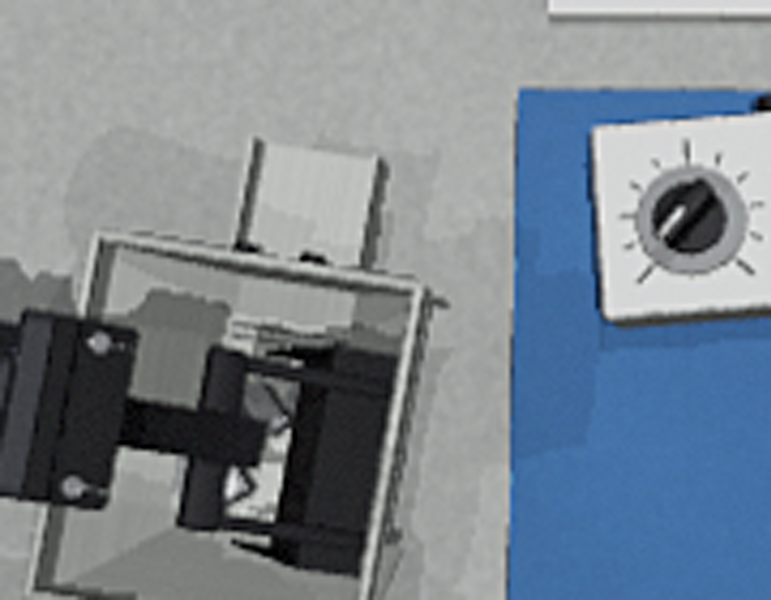

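Request:
{"method": "play_rows", "body": {"plan": [[[0.5,0.7,0,0,0,-0.6],[2,1,0,0,0,-1.2],[4,1.2,0,0,0,-1.8],[6,1,0,0,0,-2.4],[8,0.8,0,0,0,-3]]]}}

```text
time_s: 28.6
tcp_pos: [0.498, 0.1024, 0.3136]
ee_rot: [[-0.076, -0.133, -0.988], [-0.491, -0.857, 0.154], [-0.868, 0.497, -0.0]]
wrist_force: [0.7, -0.6, -1.2]
gripper_width: 0.13
```

```bash
python3 -c "
from h import *
rows([(-.05,.2,a) for a in (30,20,10,0)]+[(-.12,.2,0)])"
```

```text
30 [-0.3  0.9 -0.1] [-0.  0.  0.]
20 [ 2.5  1.5 -0.1] [-0.  0. -1.]
10 [ 5.4  1.6 -0.1] [-0.  0. -2.]
0 [ 8.3  1.2 -0.1] [-0. -0. -3.]
0 [11.7  7.3 -0.1] [-0. -0. -3.]
```

Request:
{"method": "play_rows", "body": {"plan": [[[0.8,1,0,0,0,-0.6],[2.5,1.5,0,0,0,-1.2],[4.4,1.7,0,0,0,-1.8],[6.5,1.7,0,0,0,-2.4],[8.3,1.6,0,0,0,-3]]]}}

```text
time_s: 29.22
tcp_pos: [0.4889, 0.0476, 0.2495]
ee_rot: [[-0.0, -0.153, -0.988], [0.002, -0.988, 0.153], [-1.0, -0.002, 0.001]]
wrist_force: [-0.8, -0.0, -1.2]
gripper_width: 0.134
```

```bash
python3 -c "
from h import *
p,R=tray_tool([0,0,.009],0,72.2)
go([.4386,-.0864,.25],R)"
```

```text
t 29.23 tcp [0.4889 0.0476 0.2495] yawy -98.8 F [-0.8 -0.  -1.2] w 0.134 j [ 24.5   7.7 -15.2  -0.1 -67.1  56.8]
ROW [-0.08 14.01  2.91] [0.9  0.   0.01] rows>= 2.3
```

Request:
{"method": "play_rows", "body": {"plan": [[[0,3,0.6,0.2,0,0],[0,7,1.5,0.4,0,0],[0,11,2.3,0.7,0,0],[0,14,2.9,0.9,0,0],[0,14,2.9,0.9,0,0]]]}}

```text
time_s: 29.85
tcp_pos: [0.4383, -0.0871, 0.2499]
ee_rot: [[-0.001, -0.309, -0.951], [-0.001, -0.951, 0.309], [-1.0, 0.001, 0.001]]
wrist_force: [0.2, -0.2, -0.3]
gripper_width: 0.131
```

```bash
python3 -c "
from h import *
shot('side','s20',(160,100,340,240));shot('top','t20',(85,130,285,280))
p,R=tray_tool([0,0,.009],0,72.2)
go([.4386,-.0864,.0605],R)"
```

```text
t 29.95 tcp [ 0.4394 -0.0857  0.2499] yawy -107.9 F [-0.6  0.1 -1.1] w 0.134 j [  9.9   3.2 -20.3   0.  -66.5  62.3]
ROW [18.94  0.09  0.05] [-0.01  0.   -0.  ] rows>= 3.0
```

View pics/s20.png

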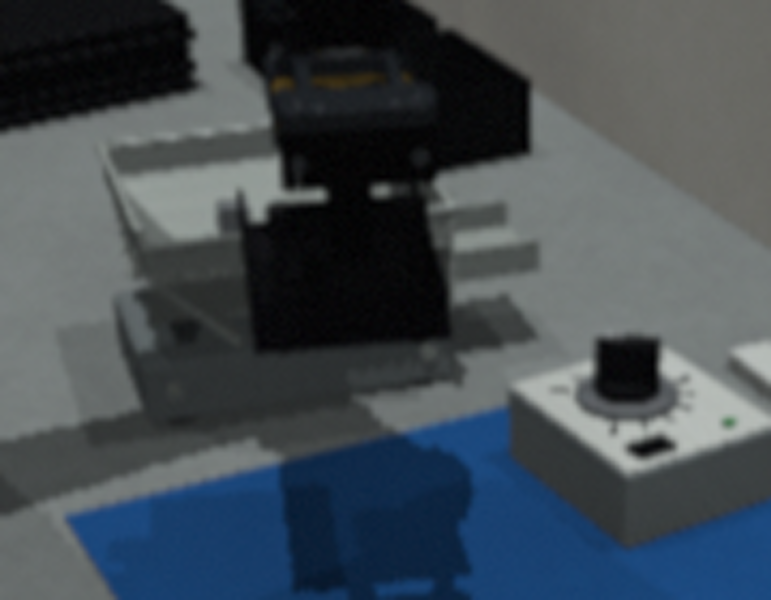

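View pics/t20.png

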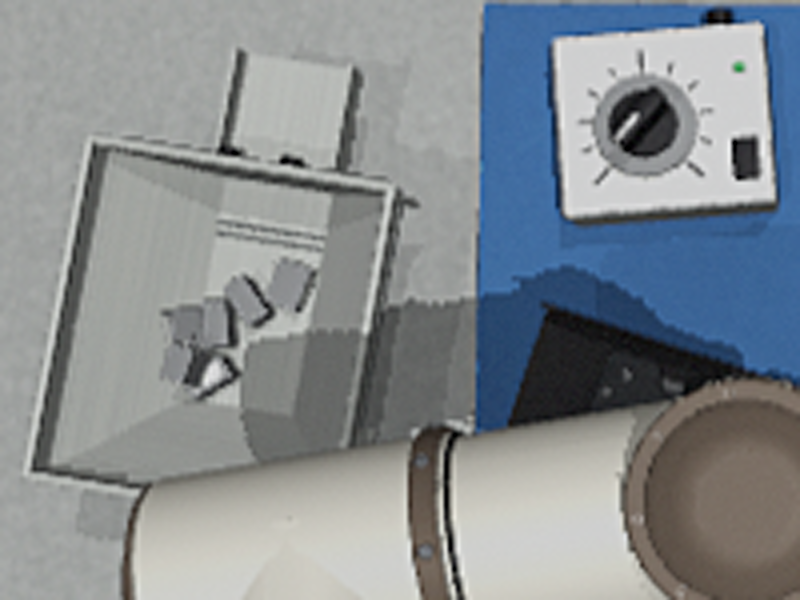

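Request:
{"method": "play_rows", "body": {"plan": [[[3,0,0,0,0,0],[7,0,0,0,0,0],[11,0,0,0,0,0],[14.5,0,0,0,0,0],[17,0,0,0,0,0]]]}}

```text
time_s: 30.58
tcp_pos: [0.4394, -0.0847, 0.0783]
ee_rot: [[-0.002, -0.304, -0.953], [-0.0, -0.953, 0.304], [-1.0, 0.001, 0.002]]
wrist_force: [-0.1, -0.4, -0.6]
gripper_width: 0.132
```

```bash
python3 -c "
from h import *
p,R=tray_tool([0,0,.009],0,72.2)
go([.4386,-.0864,.0605],R)"
```

```text
t 30.57 tcp [ 0.4394 -0.0847  0.0783] yawy -107.7 F [-0.1 -0.4 -0.6] w 0.132 j [ 10.   15.  -34.7   0.  -40.4  62.3]
ROW [1.78 0.18 0.02] [ 0.01  0.01 -0.01] rows>= 0.3
```

Request:
{"method": "play_rows", "body": {"plan": [[[0.5,0,0,0,0,0],[1,0,0,0,0,0],[1.4,0,0,0,0,0],[1.7,0,0,0,0,0],[1.7,0,0,0,0,0]]]}}

```text
time_s: 31.2
tcp_pos: [0.4397, -0.0857, 0.063]
ee_rot: [[0.0, -0.307, -0.952], [0.0, -0.952, 0.307], [-1.0, -0.0, -0.0]]
wrist_force: [-0.8, -0.0, -1.5]
gripper_width: 0.137
```

```bash
python3 -c "
from h import *
p,R=tray_tool([0,0,.009],0,72.2)
go([.4386,-.0864,.0605],R);shot('side','s21',(180,150,300,260))"
```

```text
t 31.2 tcp [ 0.4397 -0.0857  0.063 ] yawy -107.9 F [-0.8 -0.  -1.5] w 0.137 j [  9.9  16.4 -35.8   0.  -37.8  62.3]
ROW [0.25 0.1  0.08] [-0.01 -0.    0.  ] rows>= 0.0
```

View pics/s21.png

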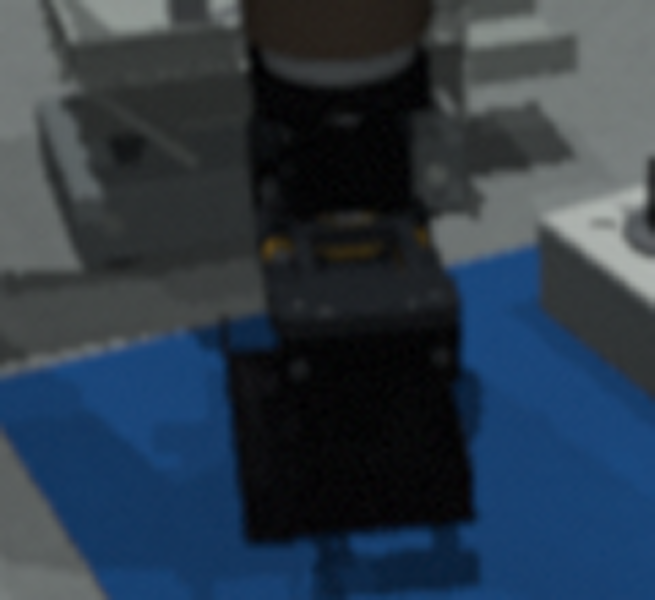

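Request:
{"method": "play_rows", "body": {"plan": [[[0.2,0,0,0,0,0],[0.3,0,0,0,0,0],[0.3,0,0,0,0,0]]]}}

```text
time_s: 31.62
tcp_pos: [0.4397, -0.0856, 0.0598]
ee_rot: [[0.0, -0.306, -0.952], [0.0, -0.952, 0.306], [-1.0, -0.0, -0.0]]
wrist_force: [-0.5, 0.2, -1.4]
gripper_width: 0.131
```

```bash
python3 -c "
from h import *
p,R=tray_tool([0,0,.009],0,72.2)
go([.4386,-.0864,.0605],R)"
```

```text
t 31.62 tcp [ 0.4397 -0.0856  0.0598] yawy -107.8 F [-0.5  0.2 -1.4] w 0.131 j [  9.9  16.7 -35.9   0.  -37.3  62.3]
ROW [-0.07  0.1   0.08] [-0. -0.  0.] rows>= 0.0
```

Request:
{"method": "play_rows", "body": {"plan": [[[0.1,0,0,0,0,0],[0.2,0,0,0,0,0],[0.2,0,0,0,0,0]]]}}

```text
time_s: 32.0
tcp_pos: [0.4397, -0.0857, 0.0596]
ee_rot: [[0.0, -0.306, -0.952], [-0.001, -0.952, 0.306], [-1.0, 0.0, -0.001]]
wrist_force: [-5.4, 2.4, 15.9]
gripper_width: 0.129
```

Contact. Release.

Request:
{"method": "play_rows", "body": {"plan": [[[-0.1,0,0,0,0,0],[-0.1,0,0,0,0,0],[-0.1,0,0,0,0,0]]], "hand": 0.45}}

```text
time_s: 32.38
tcp_pos: [0.4395, -0.0857, 0.0586]
ee_rot: [[-0.0, -0.306, -0.952], [-0.0, -0.952, 0.306], [-1.0, 0.0, 0.0]]
wrist_force: [0.2, 0.6, 0.3]
gripper_width: 0.386
```

Request:
{"method": "play_rows", "body": {"plan": [[[-2,0,0,0,0,0],[-6,0,0,0,0,0],[-10,0,0,0,0,0],[-14,0,0,0,0,0]]]}}

```text
time_s: 32.88
tcp_pos: [0.4393, -0.0857, 0.1998]
ee_rot: [[-0.0, -0.306, -0.952], [-0.0, -0.952, 0.306], [-1.0, 0.0, 0.0]]
wrist_force: [0.5, 0.9, -0.6]
gripper_width: 0.447
```

```bash
python3 -c "
from h import *
shot('side','s22',(180,150,300,260));shot('top','t22')
go([.665,.0095,.17],down(232));go([.665,.0095,.17],down(52))"
```

```text
t 32.98 tcp [ 0.4425 -0.0856  0.2031] yawy -107.8 F [ 0.2  0.2 -0.1] w 0.448 j [  9.9   5.5 -24.9   0.1 -59.   62.3]
ROW [  3.53 -15.84 -18.24] [ 2.02 -0.05  0.03] rows>= 3.9
t 32.98 tcp [ 0.4425 -0.0856  0.2031] yawy -107.8 F [ 0.2  0.2 -0.1] w 0.448 j [  9.9   5.5 -24.9   0.1 -59.   62.3]
ROW [  3.53 -15.84 -18.24] [-15.98  -0.04  -0.07] rows>= 14.9
```

View pics/s22.png

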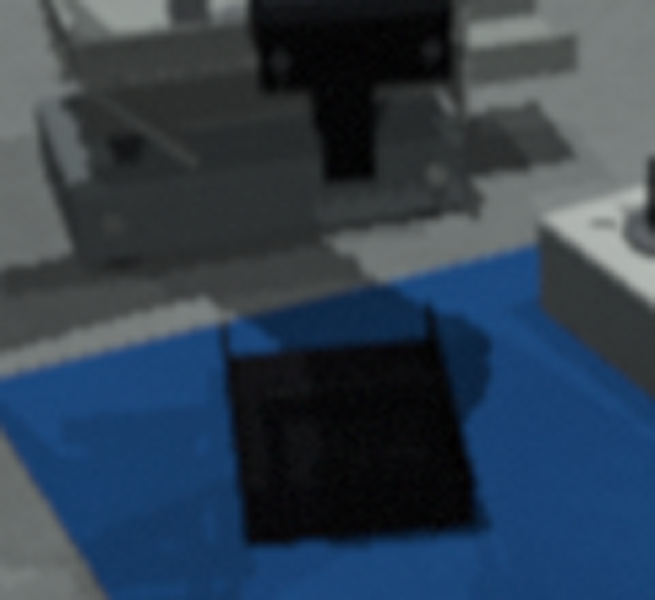

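```bash
python3 - <<'E'
from h import *
D=[]
for i in range(4):
    im,d=r.capture("top");D.append(d)
P=cloud("top",np.median(np.stack(D),0).astype(float));X,Y,Z=P[...,0],P[...,1],P[...,2]
m=(Z>.092)&(Z<.115)&(X>.6)&(X<.72)&(abs(Y)<.08)
q=P[m];xy=q[:,:2];rc=cv2.minAreaRect(xy.astype(np.float32));c=xy-xy.mean(0);w,v=np.linalg.eigh(c.T@c)
print(len(q),xy.mean(0).round(4),rc,np.degrees(np.arctan2(v[1,1],v[0,1]))%180)
# marks: warp the top face to metric, dark pixels in annulus
S=8;big=cv2.resize(im,None,fx=S,fy=S,interpolation=cv2.INTER_CUBIC).min(2)
vv,uu=np.nonzero(big[130*S:190*S,215*S:285*S]<150);uv=np.c_[(uu+215*S+.5)/S-.5,(vv+130*S+.5)/S-.5]
w=plane("top",uv,.058)[:,:2];c0=xy.mean(0)
rr=np.linalg.norm(w-c0,axis=1);print("dark pixels",len(w))
k=(rr>.036)&(rr<.045);a=np.degrees(np.arctan2(*(w[k]-c0).T[::-1]))
h,e=np.histogram(a,bins=np.arange(-180,181,3));print([(int(e[i]+1.5),int(h[i])) for i in range(120) if h[i]>0])
E
```

```text
101 [0.6646 0.0086] ((0.6651361584663391, 0.009534778073430061), (0.014233849011361599, 0.04271829128265381), 48.62926483154297) 139.51267343103999
dark pixels 152431
[(-133, 65), (-130, 179), (-127, 44), (-103, 72), (-100, 31), (-76, 6), (-73, 34), (-49, 7), (-46, 93), (-43, 10), (-22, 36), (-19, 95), (-16, 1), (4, 94), (7, 124), (31, 20), (34, 15), (55, 3), (58, 88), (61, 16), (82, 23), (85, 139), (88, 6), (109, 44), (112, 61), (136, 111), (139, 127)]
```

View pics/t22.png

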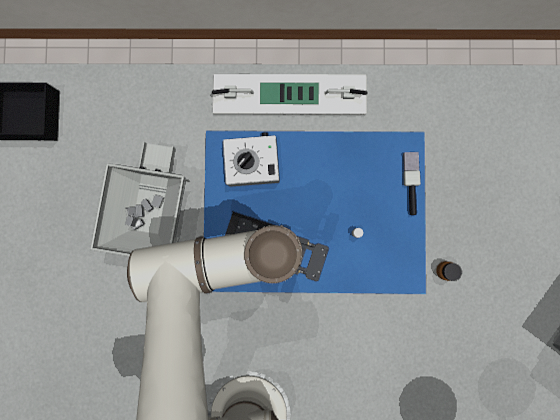

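Request:
{"method": "play_rows", "body": {"plan": [[[0,-4,-4.5,0.5,0,0],[0,-8,-9,1,0,0],[0,-12,-13.5,1.5,0,0],[0,-15.8,-18,2.1,0,0],[0,-15.8,-18.2,2.2,0,0]]], "hand": 0.5}}

```text
time_s: 33.8
tcp_pos: [0.6631, 0.0105, 0.1939]
ee_rot: [[-0.006, -0.64, -0.768], [-0.001, -0.768, 0.64], [-1.0, 0.004, 0.004]]
wrist_force: [-1.4, 0.3, 0.0]
gripper_width: 0.498
```

```bash
python3 -c "
from h import *
go([.665,.0095,.079],down(230))"
```

```text
t 33.8 tcp [0.6631 0.0105 0.1939] yawy -129.8 F [-1.4  0.3  0. ] w 0.498 j [ 14.8  27.    4.2  -0.  -67.5  35.4]
ROW [11.49 -0.1  -0.25] [ 0.02  0.02 -0.03] rows>= 1.8
```

Request:
{"method": "play_rows", "body": {"plan": [[[3,0,-0.1,0,0,0],[7,0,-0.1,0,0,0],[10,0,-0.1,0,0,0],[11.5,0,-0.1,0,0,0],[11.5,0,-0.1,0,0,0]]]}}

```text
time_s: 34.42
tcp_pos: [0.661, 0.0079, 0.0825]
ee_rot: [[-0.003, -0.641, -0.768], [-0.001, -0.768, 0.641], [-1.0, 0.003, 0.002]]
wrist_force: [-0.4, 0.0, 0.7]
gripper_width: 0.5
```

Request:
{"method": "play_rows", "body": {"plan": [[[0,0,0,0,0,0],[0,0,0,0,0,0],[0,0,0,0,0,0],[0,0,0,0,0,0]]], "hand": 0}}

```text
time_s: 34.92
tcp_pos: [0.6642, 0.0105, 0.0847]
ee_rot: [[0.006, -0.641, -0.768], [0.004, -0.768, 0.641], [-1.0, -0.007, -0.003]]
wrist_force: [2.3, 5.1, -0.4]
gripper_width: 0.16
```

```bash
python3 -c "
from h import *
go([.665,.0095,.079],down(149));print(r.sense()['moment'])"
```

```text
t 34.92 tcp [0.6642 0.0105 0.0847] yawy -129.8 F [ 2.3  5.1 -0.4] w 0.16 j [ 14.8  32.2  -3.6  -0.1 -53.7  35.5]
ROW [ 0.57  0.03 -0.12] [8.12 0.02 0.04] rows>= 7.6
[ 1.50010029 -0.80375561 -0.04607739]
```

Request:
{"method": "play_rows", "body": {"plan": [[[0,0,0,1,0,0],[0,0,0,2,0,0],[0,0,0,3,0,0],[0,0,0,4,0,0],[0,0,0,5,0,0]]]}}

```text
time_s: 35.55
tcp_pos: [0.6646, 0.0107, 0.0847]
ee_rot: [[0.007, -1.0, 0.002], [0.003, 0.002, 1.0], [-1.0, -0.007, 0.003]]
wrist_force: [3.3, 6.2, -1.2]
gripper_width: 0.163
```

Request:
{"method": "play_rows", "body": {"plan": [[[0,0,0,1,0,0],[0,0,0,2,0,0],[0,0,0,3,0,0],[0,0,0,4,0,0],[0,0,0,5,0,0]]]}}

```text
time_s: 36.17
tcp_pos: [0.6649, 0.0106, 0.0848]
ee_rot: [[0.007, -0.641, 0.767], [0.003, 0.767, 0.641], [-1.0, -0.003, 0.007]]
wrist_force: [4.6, 5.0, -0.7]
gripper_width: 0.153
```

Request:
{"method": "play_rows", "body": {"plan": [[[0,0,0,1,0,0],[0,0,0,2,0,0],[0,0,0,3,0,0],[0,0,0,4,0,0],[0,0,0,5,0,0]]]}}

```text
time_s: 36.8
tcp_pos: [0.665, 0.0103, 0.0848]
ee_rot: [[0.007, 0.175, 0.984], [0.003, 0.984, -0.175], [-1.0, 0.004, 0.007]]
wrist_force: [4.0, 3.7, -1.6]
gripper_width: 0.158
```

```bash
python3 -c "
from h import *
go([.665,.0095,.079],down(69));print(r.sense()['moment'])"
```

```text
t 36.8 tcp [0.665  0.0103 0.0848] yawy 79.9 F [ 4.   3.7 -1.6] w 0.158 j [  14.8   32.2   -3.6   -0.   -53.7 -114.9]
ROW [ 0.58 -0.08  0.01] [ 1.09  0.04 -0.03] rows>= 1.0
[ 1.17707779 -1.41084384  0.02286243]
```

Request:
{"method": "play_rows", "body": {"plan": [[[0,0,0,0.6,0,0],[0,0,0,1.1,0,0],[0,0,0,1.1,0,0]]]}}

```text
time_s: 37.17
tcp_pos: [0.665, 0.0102, 0.0848]
ee_rot: [[0.007, 0.355, 0.935], [0.002, 0.935, -0.355], [-1.0, 0.005, 0.006]]
wrist_force: [3.8, 3.2, -1.5]
gripper_width: 0.161
```

Request:
{"method": "play_rows", "body": {"plan": [[[0,0,0,0,0,0],[0,0,0,0,0,0],[0,0,0,0,0,0]]], "hand": 0.5}}

```text
time_s: 37.55
tcp_pos: [0.6615, 0.008, 0.0836]
ee_rot: [[-0.001, 0.356, 0.934], [-0.0, 0.934, -0.356], [-1.0, -0.001, -0.001]]
wrist_force: [-0.4, -0.3, -0.1]
gripper_width: 0.417
```

Request:
{"method": "play_rows", "body": {"plan": [[[-3,0,0,0,0,0],[-9,0,0,0,0,0],[-13,0,0,0,0,0],[-13,-6,0,0,0,0],[-13,-12,0,0,0,0]]]}}

```text
time_s: 38.17
tcp_pos: [0.6186, -0.1046, 0.2143]
ee_rot: [[0.001, 0.354, 0.935], [0.0, 0.935, -0.354], [-1.0, 0.0, 0.001]]
wrist_force: [-0.6, -1.4, -0.0]
gripper_width: 0.501
```

Request:
{"method": "play_rows", "body": {"plan": [[[0,-6,0,0,0,0],[0,-12,0,0,0,0],[0,-12,0,0,0,0],[0,-12,0,0,0,0]]]}}

```text
time_s: 38.67
tcp_pos: [0.5763, -0.2163, 0.2137]
ee_rot: [[-0.0, 0.357, 0.934], [0.0, 0.934, -0.357], [-1.0, 0.0, -0.0]]
wrist_force: [0.3, 0.3, -0.4]
gripper_width: 0.5
```

```bash
python3 - <<'E'
from h import *
D=[]
for i in range(4):
    im,d=r.capture("top");D.append(d)
P=cloud("top",np.median(np.stack(D),0).astype(float));X,Y,Z=P[...,0],P[...,1],P[...,2]
m=(Z>.092)&(Z<.115)&(X>.6)&(X<.72)&(abs(Y)<.08)
q=P[m];xy=q[:,:2];rc=cv2.minAreaRect(xy.astype(np.float32));c=xy-xy.mean(0);w,v=np.linalg.eigh(c.T@c)
print(len(q),xy.mean(0).round(4),rc,np.degrees(np.arctan2(v[1,1],v[0,1])))
shot('top','t30');shot('top','t31',(218,128,284,190));shot('side','s30')
print(r.sense()['tcp_pos'])
E
```

```text
0 [nan nan] ((0.0, 0.0), (0.0, 0.0), 0.0) 90.0
[ 0.57697269 -0.21507247  0.21370744]<stdin>:7: RuntimeWarning: Mean of empty slice.
  ret = um.true_divide(
<stdin>:8: RuntimeWarning: Mean of empty slice.
```

View pics/t31.png

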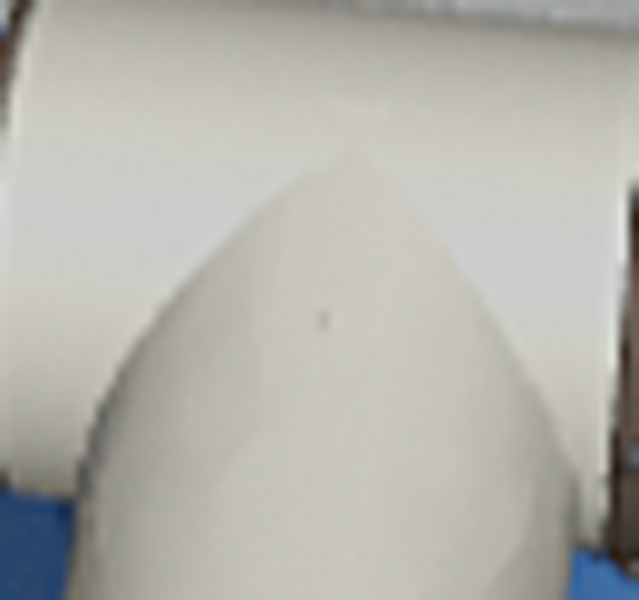

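View pics/t30.png

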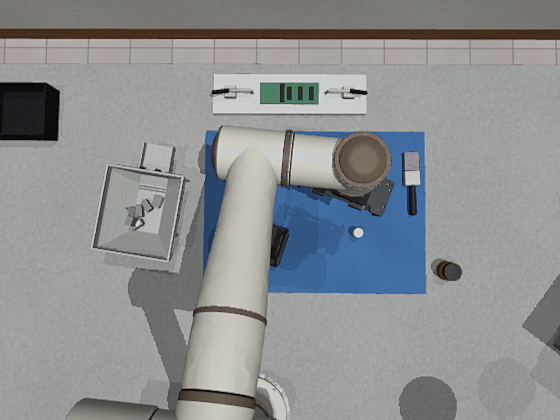

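View pics/s30.png

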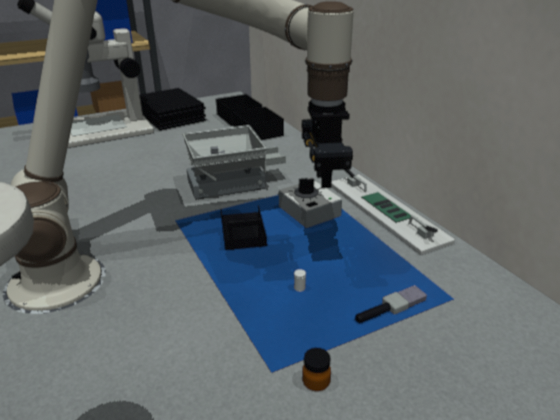

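Request:
{"method": "play_rows", "body": {"plan": [[[0,-5,-1,0,0,0],[0,-10,-2,0,0,0],[0,-15,-3,0,0,0],[0,-20,-4,0,0,0],[0,-20,-4,0,0,0]]]}}

```text
time_s: 39.65
tcp_pos: [0.4665, -0.3906, 0.2136]
ee_rot: [[-0.0, 0.36, 0.933], [-0.0, 0.933, -0.36], [-1.0, -0.0, -0.0]]
wrist_force: [0.9, 0.0, -0.5]
gripper_width: 0.506
```

```bash
python3 - <<'E'
from h import *
D=[]
for i in range(4):
    im,d=r.capture("top");D.append(d)
P=cloud("top",np.median(np.stack(D),0).astype(float));X,Y,Z=P[...,0],P[...,1],P[...,2]
def ob(m):
    q=P[m];xy=q[:,:2];rc=cv2.minAreaRect(xy.astype(np.float32));c=xy-xy.mean(0);w,v=np.linalg.eigh(c.T@c)
    print(len(q),q.mean(0).round(4),rc,np.degrees(np.arctan2(v[1,1],v[0,1])))
ob((Z>.092)&(Z<.115)&(X>.6)&(X<.72)&(abs(Y)<.08))
T=(X>.36)&(X<.56)&(Y>-.13)&(Y<.12)
ob(T&(Z>.075)&(Z<.1))
ob(T&(Z>.026)&(Z<.045))
shot('top','t40');shot('top','t41',(218,128,284,190));shot('top','t42',(85,140,295,275))
E
```

```text
100 [0.6649 0.0085 0.1022] ((0.6655718684196472, 0.009090663865208626), (0.014120330102741718, 0.042169228196144104), 69.55817413330078) 160.18080863368544
158 [ 0.4398 -0.0868  0.089 ] ((0.43990764021873474, -0.08684732019901276), (0.011195408180356026, 0.08339963108301163), 72.0912857055664) 162.2143031909551
164 [ 0.458  -0.0131  0.0337] ((0.46342796087265015, -0.01198924332857132), (0.1580996960401535, 0.10610150545835495), 72.1080093383789) 138.37714390520404
```

View pics/t41.png

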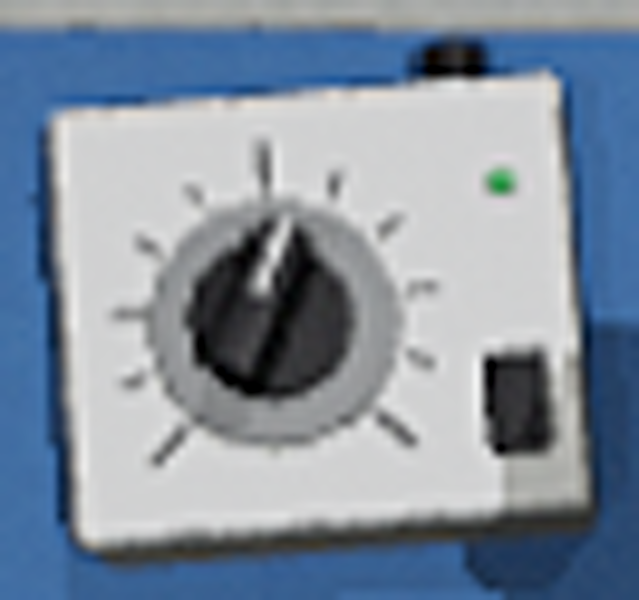

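View pics/t42.png

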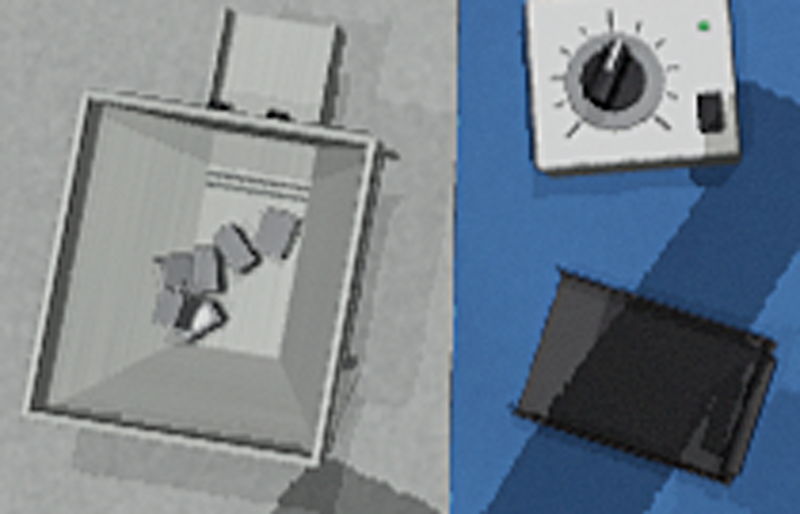

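View pics/t40.png

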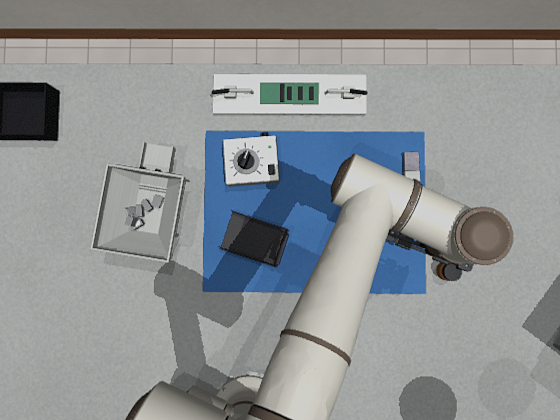

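```bash
python3 -c "
from h import *
s=r.sense();print(s['time_s'],s['wrist_force'].round(1),abs(s['joint_velocities']).max().round(2))
print(r.finish_job())"
```

```text
40.0 [-0.2  0.8 -0.3] 0.22
the job is handed in; nothing more can be done
None
```

The job is done and handed in at 40 s of the 210 s allowed.

I turned the dial down to its 0 stop. Three capacitors lay on the mat; I put them in the tray with the three already there. I then tipped all six into the hopper at 60°, set the empty tray back on the mat at its old spot, and turned the dial to 6.

**Last checks:**
- **Hopper:** the last top picture shows six capacitors in it.
- **Tray:** empty, with the crossbar at the same height and heading as at the start.
- **Bystanders:** the can is unmoved in the side picture taken just before the end. I saw the jar and brush there too but did not measure them. In the very last top picture the arm hid the can and part of the brush and jar.
- **Contact:** the arm is still and touching nothing.

**Disagreement on the dial:** the methods differ by a few degrees on where it ended.
- The camera's reading of the scale marks and knob puts it 1–2° short of mark 6, and up to 3° short if counted from the measured 0 position.
- The gripper's angle, combined with the stated start range of 1.5 to 4.5, puts it about 1° past.

I left it where it was.

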